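# Uncouple the line filter and park it in its dock

### The job

Take the line filter off the bench outlet: draw the spring sleeve of the quick coupling back until the filter pops loose, pull the filter straight out so that the sleeve snaps forward again, and park the filter in the black dock, its nipple pushed home until it clicks and stays. Work by feel: never force or wrench the filter in the coupling or against the dock, and leave the vial, the wash bottle and the loupe where they stand.

Things in the scene. Friction and masses are not known exactly. Their poses are not given: they have to be found in the camera images.
- outlet: bench outlet, fixed: grey column 46 mm across on a 72 mm flange, ribbed grey knob on top (98 mm high), and a quick coupling standing out level, axis 55 mm up, pointing along -x (roughly at the robot). Origin under the column on the bench, z up. Along the coupling, from the column's axis: brass hex nut 33 mm across to 33 mm, brass body 25 mm across, steel sleeve 46 to 76 mm, front face 80 mm
- sleeve (a joint): travel of the coupling's sprung locking sleeve, m: 0 forward (at rest), growing as it is drawn back towards the column; hard stop at 0.0068. Takes about 8 N at first, 11 N at the stop. The filter pops loose only at about 0.0055 to 0.006. Let go then, the sleeve stays 0.004 to 0.005 back and snaps to 0 once the nipple is drawn 10 mm further out; let go too early, it returns to 0 and still locks
- sleeve_grip (a point): where to pinch the sleeve, on its axis, 18 mm behind the coupling's front face when forward; moves with the sleeve. The sleeve is a knurled steel ring 33 mm across, 30 mm long (from 14 mm ahead of this point to 16 mm behind it), with a 37 mm rib at the end nearest the column. x along the axis towards the column, z up
- coupling_mouth (a point): centre of the coupling's front face; x points level into the coupling, towards the column, z up. Locked, the filter's origin lies at x = -41 mm on this axis; a sprung valve pops it out to x = -44 to -47 mm, where it sags, nose up, by some 4 degrees, centre 4 mm low, and is held lightly. Springs clamp it with up to 45 N in all; over 60 N is forcing (pulling while locked, pressing it sideways)
- filter: line filter, loose, 0.1 to 0.16 kg: housing 30 mm across, 60 mm long, clear with white pleats between blue end caps (grip across it). Origin in the housing's middle; x along its axis to the steel nipple. Along x: blue port to -37 mm, housing -30 to 30, brass hex collar 24 mm across to 38, nipple 16 mm across to 70 mm, round-nosed. Pulled straight, it is clear of the coupling after 30 mm
- dock: parking dock, fixed: black block 52 mm wide, 48 mm deep, 80 mm high, on an aluminium foot plate 64 x 84 mm, a steel ring round the bore in its front face. Origin under the block's middle on the bench, z up; the bore opens along -x, roughly at the robot. More than 40 N in all between filter and dock counts as forcing; stop a push at about 20 N
- dock_mouth (a point): centre of the bore's mouth in the dock's front face, 55 mm up; x points level into the bore, z up. Bore 17.5 mm wide, 34 mm deep, bevelled. In the last 10 mm a sprung plunger and two balls push back, up to about 16 N, then it clicks 1 mm before the collar meets the face (filter origin at x = -38 mm); let go, it stays at about -40 mm; unclicked it rests at -42 to -44 mm
- vial_6: specimen vial with cream cap, 25 mm across, 47 mm tall, standing at the back; a bystander, origin under its middle
- wash_bottle: white wash bottle with red cap and bent spout, 169 mm tall, standing at the back left; a bystander, origin under its middle
- loupe: black eye loupe, 37 mm across, 18 mm high, right of the dish; a bystander, origin under its middle

How it is judged (in metres and radians):
On the way, in this order (a step that is already met when the one before it is completed fails the run):
1. The sleeve is drawn back and the filter has popped loose, still sitting in the coupling (value of joint sleeve above 0.0035 m and x of filter in the frame of coupling_mouth between -0.058 and -0.0432 m), for 0.1 s.
2. The filter is out of the coupling and the sleeve has snapped fully forward (value of joint sleeve below 0.001 m and distance between filter and coupling_mouth above 0.075 m), for 0.1 s.
At the end, for the whole second after the job is handed in: The filter rests released in the dock bore, clicked home: its brass collar within 3.3 mm of the dock's face (it springs back up to 2 mm from contact), within 6 mm sideways and 8 mm down of the bore axis, within 0.1 rad of it, at rest; the coupling's sleeve fully forward (under 1 mm) (x of filter in the frame of dock_mouth above -0.0413 m and y of filter in the frame of dock_mouth between -0.006 and 0.006 m and z of filter in the frame of dock_mouth between -0.008 and 0.006 m and angle between the x axis of filter and the x axis of dock_mouth, either way round below 0.1 rad and value of joint sleeve below 0.001 m and linear speed of filter below 0.01 m/s); the robot touches nothing.
It fails at once if The filter is forced or wrenched in the coupling (contact force between filter and outlet above 60 N).
It fails at once if The filter is forced against the dock (contact force between filter and dock above 40 N).
It fails at once if A bystander is shifted (distance of any of vial_6, wash_bottle, loupe from where it was at the start of the episode above 0.015 m).
It also fails if it takes over 58 s, if anything falls off the work surface, if the arm or the gripper's body presses on something with over 40 N, if the wrist force passes 120 N, or if a joint passes its speed limit or range.

### The arm

A 7-joint arm with a two-finger parallel gripper is mounted at the origin on a cart in front of the work surface, level with it; the furniture and walls round the work are solid. World frame = base frame: x ahead of the robot, y to its left, z up, the work surface at z = 0. Lengths are in mm, angles in rad, forces in N, time in s.
With the tool pointing down it reaches from about 400 to 875 mm from the base axis. Payload 4.4 kg.
Tool frame: the origin (TCP) lies at the very end of the fingers, on their centre line; the grasp point (between the pads) lies 19 mm behind it; z points along the fingers, y is the direction in which the jaws open and shut (so a half turn about z gives the same grasp; the last joint's range is limited). The gripper opens to 85 mm and grips with 20 to 120 N. Pads are 22 mm wide; open, the fingers measure 114 mm over their backs; the gripper's body (76 mm by 85 mm) begins 54 mm behind the grasp point. The pads swing forward as they close: fully open they stand 13 mm farther back than shut.
Start: joints at [1.187, 0.628, 0.038, 1.517, -0.027, 0.996, -0.02], TCP at [203.138, -617.457, 231.313] pointing down, gripper open.
Joint ranges: [-3.06, 3.06], [-0.37, 2.12], [-1.25, 1.32], [0.18, 2.47], [-1.1, 4.24], [0.23, 1.98], [-2.94, 2.94]. Speed limits (rad/s): [2.57, 2.57, 3.14, 3.14, 3.14, 3.14, 3.14].

### API

Orientations are given as [roll, pitch, yaw] about the fixed x, y, z axes, in that order (R = Rz(yaw) Ry(pitch) Rx(roll)).
In Python, from cell import read_state, get_image, calibration, finish_job gives the robot as it stands. The module is installed in compiled form; this text tells all that it offers.
- The arm moves only by the tool apply_moves, never from a script. Its argument "increments" is a list of rows, each an object of numbers: "tx", "ty", "tz": the shift along the world's x, y, z in m; "rx", "ry", "rz": the turn, a rotation vector about the world's x, y, z in units of 5 degrees (1.0 is 5 degrees); "claw": the finger opening in m, from 0 to 0.0854. In form: [{"tx": .., "ty": .., "tz": .., "rx": .., "ry": .., "rz": .., "claw": ..}, ...]. A call has 1 to 12 rows; each row is the pose to reach, as a shift and turn from the pose commanded when the call began; what a row does not reach only later rows make up. A row lasts 1/10 s, in which the tool goes at most 50 mm and 8.59 degrees, less where a joint would pass 70% of its speed; a pose out of reach is approached as far as the arm can. A call with a gripper value outside its range is refused whole. The fingers move at their own pace and stop on an object; the grip force is fixed at half the most. Time passes only in rows, so rows that repeat a pose let the fingers close. It gives the time, the measured TCP pose, the force and the opening at its end, in the units of the state.
- read_state(): the state, without advancing time (a new reading comes with each control period).
- get_image(name): name is "side" or "top" or "wrist"; returns the picture (480x640x3 uint8, red, green, blue); there is no depth.
- calibration(name): a dict with "camera_matrix" (3x3 intrinsics, pixels), "origin" and "attitude" of the camera in the world. Camera axes: x right, y up, looking along -z (the intrinsics and any distortion apply to the point x, -y, -z); pixel columns grow to the right and rows downward; lengths in mm; the calibration is good to about 2 mm. A picture is of the moment at which its call begins: read the wrist's pose just before it. calibration takes no time and is no camera call; for the wrist camera it gives the pose at the moment of the call.
- finish_job(): hands the job in, once; it reports no verdict.
The state is a dict: "clock": time; "qpos": joint angles; "qd": joint speeds; "tau": joint torques, N m; "eef_pos": TCP position; "tool_rot": TCP orientation; "force": force on the tool from outside, world axes, zero at the start; "torque": the same for the moment, N m; "width": finger opening in mm.
Only numpy, scipy, OpenCV 4.12 (cv2) and the standard library are available. Lean on these libraries where they do the work, as an engineer would, in place of code of your own. Each camera call takes 0.05 s, during which the arm holds its last target. There are 200 camera calls.

## Working session

There is one attempt and no reset: what is moved stays moved. The work goes in short steps, Python scripts to look and compute and a tool call to move; the robot and the scene stay as the last step left them, time stands still between calls to the robot, and variables do not carry over. Pictures are saved under pics/ and viewed, about 8 in all and at most 12, crops included, and the job is handed in when it is done.

Besides the shell and the picture viewer there is one more tool, called after ">>>" by a JSON object that holds its "op" and its "data". apply_moves: Moves the arm, as the interface text tells. Its arguments: {"type":"object","properties":{"increments":{"type":"array"}},"required":["increments"]}

```bash
mkdir -p pics; cat > h.py <<'E'
import numpy as np, cv2
from cell import *
from scipy.spatial.transform import Rotation as R
def cam(c):
    K=np.array(c["camera_matrix"]);o=np.array(c["origin"],float);A=np.array(c["attitude"],float)
    A=A if A.shape==(3,3) else R.from_euler('xyz',A).as_matrix()
    return K,o,A
def ray(c,u,v):
    K,o,A=cam(c);d=np.linalg.solve(K,[u,v,1.]);return o,A@(d*[1,-1,-1])
def onz(c,u,v,z):
    o,d=ray(c,u,v);return o+d*(z-o[2])/d[2]
def proj(c,p):
    K,o,A=cam(c);q=A.T@(np.array(p,float)-o);q=K@(q*[1,-1,-1]);return q[:2]/q[2]
def tri(*rs):
    M=0;b=0
    for o,d in rs:
        d=d/np.linalg.norm(d);P=np.eye(3)-np.outer(d,d);M=M+P;b=b+P@o
    return np.linalg.solve(M,b)
def snap(name,fn):
    c=calibration(name);im=get_image(name);cv2.imwrite('pics/'+fn,im[:,:,::-1]);return c,im
E
python3 - <<'E'
from h import *
print(read_state())
for n in ("side","top"):
    c,im=snap(n,n+"0.png");print(n,c)
E
```

```text
{'clock': 0.0, 'qpos': array([ 1.18719074,  0.62936205,  0.03842603,  1.51838761, -0.02700655,
        0.99628432, -0.01997394]), 'qd': array([ 1.34469708e-03,  1.19517022e-03,  2.25015711e-05, -2.15073659e-04,
        1.32680732e-03, -1.32830821e-03,  2.40160385e-04]), 'tau': array([ 1.60621357e-04, -5.63400757e+01,  1.22631066e+00, -1.93447298e+01,
        1.10860833e-02,  1.06756590e-02, -7.44649675e-08]), 'eef_pos': array([ 202.95356132, -616.83621137,  230.37220406]), 'tool_rot': array([-3.13966882e+00,  1.17049770e-05,  3.17840524e-01]), 'force': array([ 0.24972074, -0.2088739 , -0.2382548 ]), 'torque': array([0.03459599, 0.05245909, 0.02162459]), 'width': 85.34930941248868}
side {'camera_matrix': array([[492.27177251,   0.        , 324.94577852],
       [  0.        , 492.27177251, 237.99214199],
       [  0.        ,   0.        ,   1.        ]]), 'origin': array([ 302.76667316, -732.96674285,  543.33976552]), 'attitude': array([ 1.02396166, -0.01638922, -0.39296652])}
top {'camera_matrix': array([[468.09751938,   0.        , 316.04340357],
       [  0.        , 468.09751938, 233.51122952],
       [  0.        ,   0.        ,   1.        ]]), 'origin': array([480.17581341,   9.26647584, 991.06696129]), 'attitude': array([ 0.14248091, -0.0093473 , -1.56123695])}
```

View pics/top0.png

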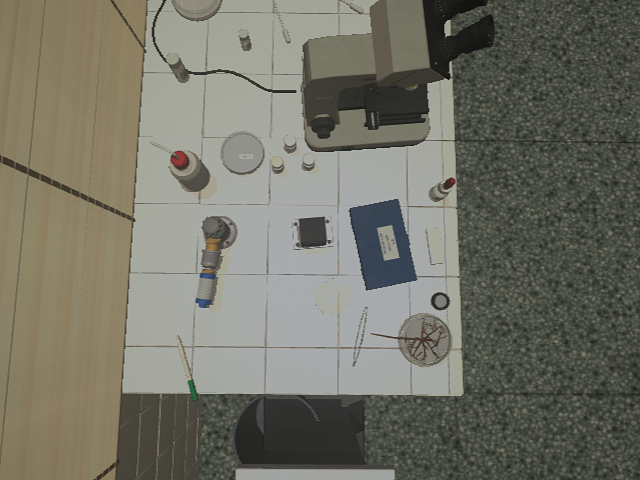

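View pics/side0.png

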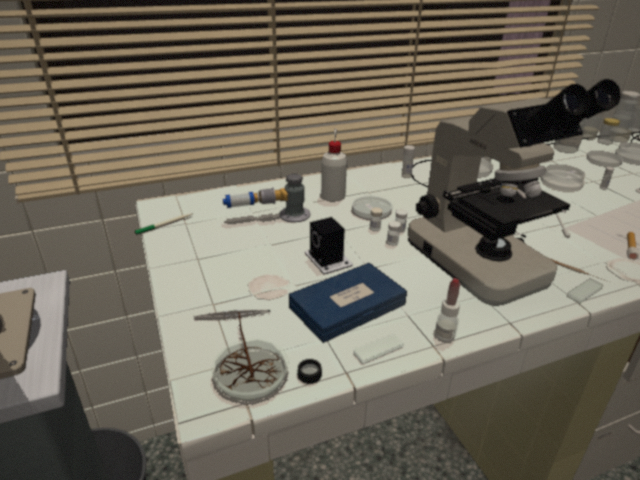

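```bash
python3 - <<'E'
from h import *
for n in ("top","side"):
    c=calibration(n);im=cv2.imread(f'pics/{n}0.png');hsv=cv2.cvtColor(im,cv2.COLOR_BGR2HSV)
    m=cv2.inRange(hsv,(100,120,60),(125,255,255));m2=cv2.inRange(hsv,(10,110,60),(28,255,255))
    for k,mm in (("blue",m),("brass",m2)):
        nn,l,s,ce=cv2.connectedComponentsWithStats(mm)
        for i in range(1,nn):
            if s[i,4]>8 and ((n=="top" and 150<ce[i][0]<260 and 180<ce[i][1]<320) or (n=="side" and 210<ce[i][0]<320 and 170<ce[i][1]<225)):
                print(n,k,s[i],ce[i].round(1),onz(c,*ce[i],55).round(1))
c=calibration("top")
for nm,u,v,z in (("knob",214,226,98),("dockblock",313,232,80),("dock foot",312,233,5),("bottle",178,160,169),("vial",278,163,47)):
    print(nm,onz(c,u,v,z).round(1))
print(calibration("wrist"))
E
```

```text
top blue [200 273  13   6  54] [206.3 275.5] [527.8 219.5  55. ]
top blue [196 299  14   8  69] [202.1 302. ] [475.5 225.4  55. ]
top brass [206 238  15  13 135] [211.8 243.7] [591.6 211.2  55. ]
top brass [202 270  12   4  35] [207.7 271.2] [536.3 217.   55. ]
side blue [250 193   4  11  31] [251.6 198. ] [531.8 218.2  55. ]
side blue [224 196   7  11  49] [227.1 200.8] [479.  223.9  55. ]
side brass [275 189  13  11 119] [281.3 194.3] [598.3 212.7  55. ]
side brass [255 194   3   7  16] [255.9 197.1] [541.9 219.3  55. ]
knob [620.9 199.   98. ]
dockblock [613.9   8.   80. ]
dock foot [622.7  10.    5. ]
bottle [729.9 253.8 169. ]
vial [763.   82.3  47. ]
{'camera_matrix': array([[401.52420788,   0.        , 306.4720079 ],
       [  0.        , 401.52420788, 237.59062845],
       [  0.        ,   0.        ,   1.        ]]), 'origin': array([ 277.55382452, -592.43198807,  374.5429726 ]), 'attitude': array([-0.31870063,  0.00232747, -1.25266613])}
```

>>> {"op": "apply_moves", "data": {"increments": [{"tx":0.178,"ty":0.363,"tz":0.025,"rz":15.6},{"tx":0.178,"ty":0.363,"tz":0.025,"rz":15.6},{"tx":0.178,"ty":0.363,"tz":0.025,"rz":15.6},{"tx":0.178,"ty":0.363,"tz":0.025,"rz":15.6},{"tx":0.178,"ty":0.363,"tz":0.025,"rz":15.6},{"tx":0.178,"ty":0.363,"tz":0.025,"rz":15.6},{"tx":0.178,"ty":0.363,"tz":0.025,"rz":15.6},{"tx":0.178,"ty":0.363,"tz":0.025,"rz":15.6},{"tx":0.178,"ty":0.363,"tz":0.025,"rz":15.6},{"tx":0.178,"ty":0.363,"tz":0.025,"rz":15.6}]}}

```text
$.increments[0]: bad value
```

>>> {"op": "apply_moves", "data": {"increments": [{"tx":0.178,"ty":0.363,"rz":15.6},{"tx":0.178,"ty":0.363,"rz":15.6},{"tx":0.178,"ty":0.363,"rz":15.6},{"tx":0.178,"ty":0.363,"rz":15.6},{"tx":0.178,"ty":0.363,"rz":15.6},{"tx":0.178,"ty":0.363,"rz":15.6},{"tx":0.178,"ty":0.363,"rz":15.6},{"tx":0.178,"ty":0.363,"rz":15.6},{"tx":0.178,"ty":0.363,"rz":15.6},{"tx":0.178,"ty":0.363,"rz":15.6},{"tx":0.178,"ty":0.363,"rz":15.6},{"tx":0.178,"ty":0.363,"rz":15.6}]}}

```text
$.increments[0]: bad value
```

>>> {"op": "apply_moves", "data": {"increments": [{"tx":0.178,"ty":0.363,"tz":0.025,"rx":0,"ry":0,"rz":15.6,"claw":0.0854},{"tx":0.178,"ty":0.363,"tz":0.025,"rx":0,"ry":0,"rz":15.6,"claw":0.0854},{"tx":0.178,"ty":0.363,"tz":0.025,"rx":0,"ry":0,"rz":15.6,"claw":0.0854},{"tx":0.178,"ty":0.363,"tz":0.025,"rx":0,"ry":0,"rz":15.6,"claw":0.0854},{"tx":0.178,"ty":0.363,"tz":0.025,"rx":0,"ry":0,"rz":15.6,"claw":0.0854},{"tx":0.178,"ty":0.363,"tz":0.025,"rx":0,"ry":0,"rz":15.6,"claw":0.0854},{"tx":0.178,"ty":0.363,"tz":0.025,"rx":0,"ry":0,"rz":15.6,"claw":0.0854},{"tx":0.178,"ty":0.363,"tz":0.025,"rx":0,"ry":0,"rz":15.6,"claw":0.0854},{"tx":0.178,"ty":0.363,"tz":0.025,"rx":0,"ry":0,"rz":15.6,"claw":0.0854},{"tx":0.178,"ty":0.363,"tz":0.025,"rx":0,"ry":0,"rz":15.6,"claw":0.0854}]}}

```text
clock: 1.1
eef_pos: [381.9, -252.7, 256.4]
tool_rot: [3.141, -0.0, 1.684]
force: [-0.4, -1.0, 0.5]
width: 85.4
```

>>> {"op": "apply_moves", "data": {"increments": [{"tx":0.178,"ty":0.363,"tz":0,"rx":0,"ry":0,"rz":15.6,"claw":0.0854},{"tx":0.178,"ty":0.363,"tz":0,"rx":0,"ry":0,"rz":15.6,"claw":0.0854},{"tx":0.178,"ty":0.363,"tz":0,"rx":0,"ry":0,"rz":15.6,"claw":0.0854},{"tx":0.178,"ty":0.363,"tz":0,"rx":0,"ry":0,"rz":15.6,"claw":0.0854},{"tx":0.178,"ty":0.363,"tz":0,"rx":0,"ry":0,"rz":15.6,"claw":0.0854},{"tx":0.178,"ty":0.363,"tz":0,"rx":0,"ry":0,"rz":15.6,"claw":0.0854},{"tx":0.178,"ty":0.363,"tz":0,"rx":0,"ry":0,"rz":15.6,"claw":0.0854},{"tx":0.178,"ty":0.363,"tz":0,"rx":0,"ry":0,"rz":15.6,"claw":0.0854},{"tx":0.178,"ty":0.363,"tz":0,"rx":0,"ry":0,"rz":15.6,"claw":0.0854},{"tx":0.178,"ty":0.363,"tz":0,"rx":0,"ry":0,"rz":15.6,"claw":0.0854},{"tx":0.178,"ty":0.363,"tz":0,"rx":0,"ry":0,"rz":15.6,"claw":0.0854},{"tx":0.178,"ty":0.363,"tz":0,"rx":0,"ry":0,"rz":15.6,"claw":0.0854}]}}

```text
clock: 2.3
eef_pos: [559.0, 105.8, 255.9]
tool_rot: [-3.14, -0.001, 3.033]
force: [0.2, 0.2, -0.3]
width: 84.9
```

```bash
python3 - <<'E'
from h import *
import json
s=read_state();print(s['clock'],s['eef_pos'],s['tool_rot'],s['qpos'])
c,im=snap("wrist","w1.png");np.savez('pics/w1.npz',**c);print(c['origin'],c['attitude'])
E
```

```text
2.3 [558.99233944 105.77463807 255.87336081] [-3.13956793e+00 -7.70362789e-04  3.03349084e+00] [ 0.23739027  0.57607696 -0.75136263  1.70381042  0.44671978  1.04248219
  0.79795454]
[477.84841485 114.36730002 400.00466051] [-0.31536427  0.00193371  1.46306739]
```

View pics/w1.png

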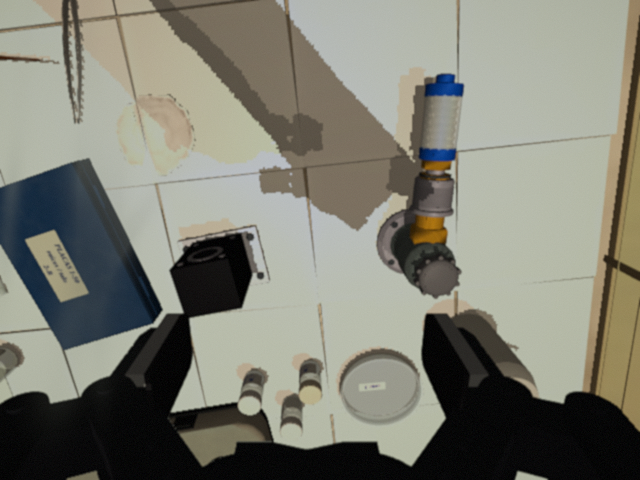

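```bash
python3 - <<'E'
from h import *
im=cv2.imread('pics/w1.png')
a=cv2.resize(im[140:300,375:475],None,fx=3.75,fy=3.75,interpolation=cv2.INTER_CUBIC)
b=cv2.resize(im[220:325,165:272],None,fx=3.75,fy=3.75,interpolation=cv2.INTER_CUBIC)
b=np.clip(b.astype(float)**0.6*8.5,0,255).astype(np.uint8)
o=np.zeros((600,800,3),np.uint8);o[:,:375]=a[:600];o[:b.shape[0],385:385+b.shape[1]]=b
cv2.imwrite('pics/z1.png',o)
c=dict(np.load('pics/w1.npz'))
hsv=cv2.cvtColor(im,cv2.COLOR_BGR2HSV)
m=cv2.inRange(hsv,(100,120,60),(125,255,255));m[:,:400]=0
m2=cv2.inRange(hsv,(8,130,80),(28,255,255));m2[:,:400]=0;m2[:,480:]=0
for k,mm in(("blue",m),("brass",m2)):
    for v in range(70,250,3):
        x=np.where(mm[v])[0]
        if len(x)>8:
            l,r=[ray(c,u,v+.0)[1] for u in(x[0]-.5,x[-1]+.5)]
            l/=np.linalg.norm(l);r/=np.linalg.norm(r);d=l+r;o=c['origin'];p=o+d*(55-o[2])/d[2]
            w=np.linalg.norm(onz(c,x[0]-.5,v,55)-onz(c,x[-1]+.5,v,55))
            print(k,v,x[0],x[-1],p.round(1),round(w,1))
E
```

```text
blue 76 437 453 [466.6 226.1  55. ] 13.6
blue 79 437 453 [468.8 226.1  55. ] 13.6
blue 82 436 453 [471.  225.7  55. ] 14.4
blue 85 429 462 [473.4 226.4  55. ] 27.3
blue 88 428 462 [475.6 226.   55. ] 28.2
blue 91 427 462 [477.8 225.6  55. ] 29.0
blue 94 427 461 [480.1 225.2  55. ] 28.3
blue 151 422 455 [525.2 220.5  55. ] 28.7
blue 154 421 454 [527.6 219.6  55. ] 28.7
blue 157 421 454 [530.1 219.6  55. ] 28.8
blue 160 430 448 [532.8 221.   55. ] 16.1
brass 163 426 450 [535.2 220.1  55. ] 21.3
brass 166 425 449 [537.7 219.2  55. ] 21.3
brass 169 425 445 [540.1 217.5  55. ] 18.0
brass 178 429 446 [548.1 219.6  55. ] 15.5
brass 217 418 442 [582.3 212.7  55. ] 22.2
brass 220 418 443 [585.1 213.1  55. ] 23.1
brass 223 417 442 [587.8 212.2  55. ] 23.2
brass 226 418 442 [590.6 212.6  55. ] 22.4
brass 229 421 445 [593.7 215.2  55. ] 22.4
brass 232 419 446 [596.5 214.7  55. ] 25.2
brass 235 414 446 [599.1 212.4  55. ] 29.7
brass 238 413 445 [601.9 211.5  55. ] 29.8
brass 241 413 445 [604.8 211.4  55. ] 29.9
```

View pics/z1.png

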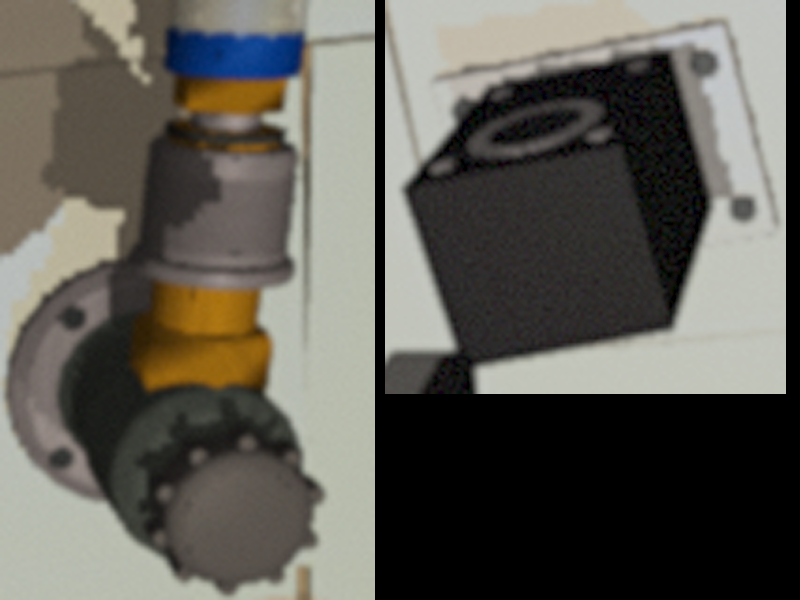

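```bash
python3 - <<'E'
from h import *
c=dict(np.load('pics/w1.npz'))
A=lambda x,y:(375+x/3.75-.4,140+y/3.75-.4)
B=lambda x,y:(165+(x-385)/3.75-.4,220+y/3.75-.4)
e=np.array([np.cos(.1115),-np.sin(.1115),0])
p0=np.array([528,219.9,55])
for k,q,z,col in(("capfront(91)",A(230,77),70,91),("sleeve front(76)",A(218,140),71.5,76),("rib back 46",A(215,285),73.5,46),("rib front",A(215,258),73.5,50),("knob",A(243,515),98,0)):
    p=onz(c,*q,z);s=(p-p0)@e;print(k,p.round(1),"s",s.round(1),"column s",round(s+col,1), "lat",round(float(np.cross(e,p-p0)[2]),1))
P=[onz(c,*B(*q),80) for q in((408,188),(620,145),(672,327),(467,362))]
for p in P:print(p.round(1))
print([np.linalg.norm(P[i]-P[(i+1)%4]).round(1) for i in range(4)],"centre",np.mean(P,0).round(1))
f=P[1]-P[0];print("front yaw",np.arctan2(-f[0],f[1]));f=P[2]-P[3];print("rear yaw",np.arctan2(-f[0],f[1]));f=P[2]-P[1];print(np.arctan2(f[1],f[0]))
m=onz(c,*B(537,130),55);print("mouth",m.round(1))
E
```

```text
capfront(91) [530.2 213.9  70. ] s 2.9 column s 93.9 lat -5.7
sleeve front(76) [543.4 210.7  71.5] s 16.3 column s 92.3 lat -7.4
rib back 46 [575.6 209.1  73.5] s 48.5 column s 94.5 lat -5.4
rib front [569.4 209.2  73.5] s 42.3 column s 92.3 lat -6.0
knob [621.  207.5  98. ] s 93.8 column s 93.8 lat -2.0
[598.  -16.9  80. ]
[592.8  33.4  80. ]
[639.7  37.8  80. ]
[643.7 -12.3  80. ]
[np.float64(50.5), np.float64(47.1), np.float64(50.4), np.float64(45.9)] centre [618.6  10.5  80. ]
front yaw 0.10386505982399251
rear yaw 0.07948695840508224
0.09542269893771615
mouth [595.7   7.5  55. ]
```

>>> {"op": "apply_moves", "data": {"increments": [{"tx":0,"ty":0.05,"tz":0,"rx":0,"ry":0,"rz":0,"claw":0.065},{"tx":0,"ty":0.1,"tz":-0.02,"rx":0,"ry":0,"rz":0,"claw":0.065},{"tx":0,"ty":0.1105,"tz":-0.06,"rx":0,"ry":0,"rz":0,"claw":0.065},{"tx":0,"ty":0.1105,"tz":-0.1,"rx":0,"ry":0,"rz":0,"claw":0.065},{"tx":0,"ty":0.1105,"tz":-0.13,"rx":0,"ry":0,"rz":0,"claw":0.065},{"tx":0,"ty":0.1105,"tz":-0.13,"rx":0,"ry":0,"rz":0,"claw":0.065},{"tx":0,"ty":0.1105,"tz":-0.13,"rx":0,"ry":0,"rz":0,"claw":0.065}]}}

```text
clock: 3.05
eef_pos: [559.6, 218.3, 126.9]
tool_rot: [-3.141, 0.0, 3.038]
force: [0.5, -0.7, 1.6]
width: 65.3
```

```bash
python3 - <<'E'
from h import *
s=read_state();print(s['clock'],s['eef_pos'],s['tool_rot'],s['qpos'],s['width'])
c,im=snap("wrist","w2.png");np.savez('pics/w2.npz',**c);print(c['origin'],c['attitude'])
E
```

```text
3.05 [559.55801021 218.33594885 126.94356897] [-3.14139240e+00  2.04036629e-04  3.03825975e+00] [-0.03167762  0.76413918 -0.64164196  1.74448652  0.59275628  0.83567126
  0.51684704] 65.33694562548855
[478.19327541 226.31780135 270.98298959] [-3.16275304e-01  1.24401826e-04  1.46784929e+00]
```

View pics/w2.png

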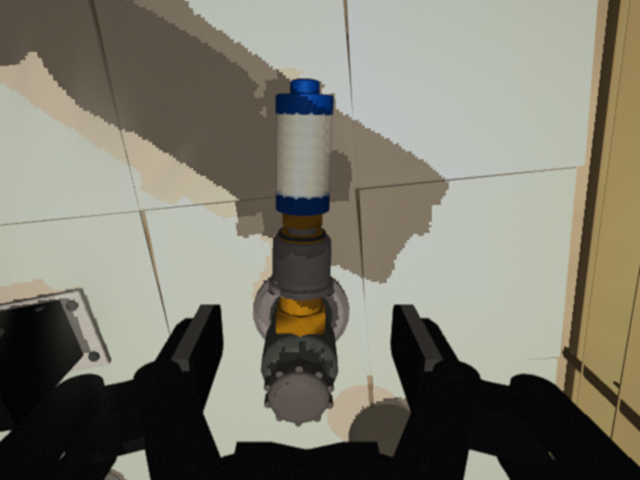

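```bash
python3 - <<'E'
from h import *
im=cv2.imread('pics/w2.png');c=dict(np.load('pics/w2.npz'))
hsv=cv2.cvtColor(im,cv2.COLOR_BGR2HSV)
m=cv2.inRange(hsv,(100,120,40),(125,255,255));m2=cv2.inRange(hsv,(8,130,60),(28,255,255))
L=[]
for k,mm in(("blue",m),("brass",m2)):
    mm[:,:260]=0;mm[:,345:]=0
    for v in range(80,345,3):
        x=np.where(mm[v])[0]
        if len(x)>20 and not (k=="brass" and v>318):
            l,r=[ray(c,u,v+.0)[1] for u in(x[0]-.5,x[-1]+.5)]
            l/=np.linalg.norm(l);r/=np.linalg.norm(r);d=l+r;o=c['origin'];p=o+d*(55-o[2])/d[2]
            L.append(p);print(k,v,x[0],x[-1],p.round(1))
L=np.array(L);f=np.polyfit(L[:,0],L[:,1],1);print(f,np.polyval(f,[503,559.3]))
e=np.array([1,f[0],0]);e/=np.linalg.norm(e)
for k,u,v,z,col in(("cap front",303,214,70,91),("cap back",304,95.5,70,151),("sleeve front",302,237.5,71.5,76)):
    p=onz(c,u,v,z);print(k,p.round(1),"column x",(p+e*col)[0].round(1))
E
```

```text
blue 80 293 314 [465.6 226.1  55. ]
blue 83 291 318 [467.1 226.4  55. ]
blue 86 291 318 [468.5 226.3  55. ]
blue 89 291 318 [469.9 226.1  55. ]
blue 92 291 318 [471.3 226.   55. ]
blue 95 277 328 [472.6 224.8  55. ]
blue 98 276 332 [474.1 225.5  55. ]
blue 101 276 332 [475.6 225.3  55. ]
blue 104 276 332 [477.  225.2  55. ]
blue 107 276 332 [478.5 225.   55. ]
blue 110 276 331 [479.9 224.6  55. ]
blue 113 279 331 [481.4 225.2  55. ]
blue 200 277 328 [526.7 219.1  55. ]
blue 203 277 328 [528.3 218.9  55. ]
blue 206 277 328 [530.  218.7  55. ]
blue 209 277 327 [531.7 218.3  55. ]
blue 212 282 323 [533.4 218.4  55. ]
brass 218 287 321 [536.9 218.8  55. ]
brass 221 283 321 [538.5 217.6  55. ]
brass 224 283 321 [540.3 217.4  55. ]
brass 299 280 320 [586.4 211.2  55. ]
brass 302 279 320 [588.3 210.7  55. ]
brass 305 279 320 [590.3 210.5  55. ]
brass 308 281 324 [592.5 212.1  55. ]
brass 311 277 324 [594.4 210.7  55. ]
brass 314 277 325 [596.4 210.8  55. ]
brass 317 276 325 [598.4 210.2  55. ]
[-1.22552168e-01  2.83602712e+02] [221.95897147 215.05928444]
cap front [530.7 219.1  70. ] column x 621.0
cap back [473.3 225.6  70. ] column x 623.2
sleeve front [542.8 217.3  71.5] column x 618.3
```

>>> {"op": "apply_moves", "data": {"increments": [{"tx":0.0005,"ty":-0.0036,"tz":-0.02,"rx":0,"ry":0,"rz":-0.2,"claw":0.06},{"tx":0.0005,"ty":-0.0036,"tz":-0.045,"rx":0,"ry":0,"rz":-0.2,"claw":0.06},{"tx":0.0005,"ty":-0.0036,"tz":-0.07,"rx":0,"ry":0,"rz":-0.2,"claw":0.06},{"tx":0.0005,"ty":-0.0036,"tz":-0.091,"rx":0,"ry":0,"rz":-0.2,"claw":0.06},{"tx":0.0005,"ty":-0.0036,"tz":-0.091,"rx":0,"ry":0,"rz":-0.2,"claw":0.05},{"tx":0.0005,"ty":-0.0036,"tz":-0.091,"rx":0,"ry":0,"rz":-0.2,"claw":0.045},{"tx":0.0005,"ty":-0.0036,"tz":-0.091,"rx":0,"ry":0,"rz":-0.2,"claw":0.042},{"tx":0.0005,"ty":-0.0036,"tz":-0.091,"rx":0,"ry":0,"rz":-0.2,"claw":0.042}]}}

```text
clock: 3.9
eef_pos: [560.8, 215.9, 37.1]
tool_rot: [3.14, 0.003, 3.023]
force: [0.1, 0.1, -0.1]
width: 41.8
```

```bash
python3 - <<'E'
from h import *
s=read_state();print(s)
c,im=snap("wrist","w3.png");np.savez('pics/w3.npz',**c)
E
```

```text
{'clock': 3.9, 'qpos': array([-0.08457948,  0.88024837, -0.54378166,  1.78948939,  0.6973943 ,
        0.67023595,  0.4198814 ]), 'qd': array([-0.0030351 ,  0.00723824,  0.00448107,  0.00511957,  0.00402076,
       -0.00219056, -0.00189454]), 'tau': array([-4.29705033e-03, -5.72409117e+01, -8.21126640e+00, -1.10726103e+01,
        7.15574424e-03, -5.71042212e-03,  2.54372491e-03]), 'eef_pos': array([560.78808598, 215.91679053,  37.07172235]), 'tool_rot': array([3.14008721e+00, 2.52031838e-03, 3.02256898e+00]), 'force': array([ 0.13991785,  0.07510715, -0.0785188 ]), 'torque': array([-0.0492909 ,  0.02113356,  0.00608076]), 'width': 41.76943538964944}
```

View pics/w3.png

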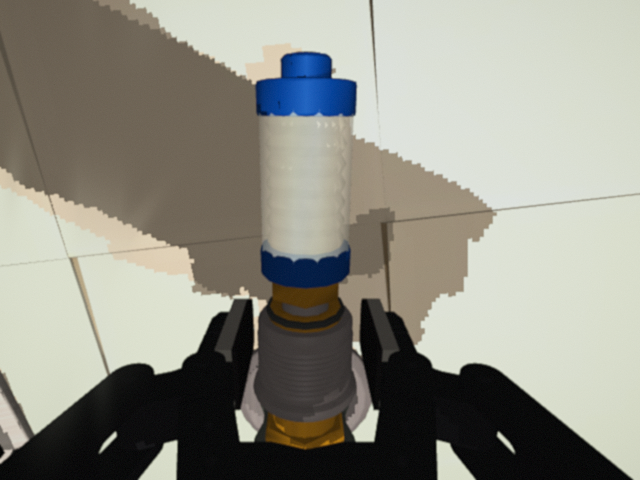

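>>> {"op": "apply_moves", "data": {"increments": [{"tx":0,"ty":0,"tz":0,"rx":0,"ry":0,"rz":0,"claw":0.036},{"tx":0,"ty":0,"tz":0,"rx":0,"ry":0,"rz":0,"claw":0.033},{"tx":0,"ty":0,"tz":0,"rx":0,"ry":0,"rz":0,"claw":0.03},{"tx":0,"ty":0,"tz":0,"rx":0,"ry":0,"rz":0,"claw":0.03},{"tx":0,"ty":0,"tz":0,"rx":0,"ry":0,"rz":0,"claw":0.03}]}}

```text
clock: 4.45
eef_pos: [559.8, 215.5, 35.8]
tool_rot: [-3.142, 0.0, 3.023]
force: [-0.6, -0.9, 6.7]
width: 31.6
```

```bash
python3 - <<'E'
from h import *
c=dict(np.load('pics/w3.npz'))
for z in (37,45):
  for s in(-11,11): print(z,s,proj(c,np.array([560.8,215.9,z])+s*np.array([.993,-.118,0])+21*np.array([.118,.993,0])).round(1))
print(proj(c,[545,216.9,71.5]), onz(c,306,311,71.5))
s=read_state();print(s['eef_pos'],s['force'],s['torque'],s['width'])
E
```

```text
37 -11 [360.7 294.2]
37 11 [358.5 342.4]
45 -11 [363.5 303.7]
45 11 [361.  353.8]
[305.34203278 329.90403217] [538.49356653 217.8839918   71.5       ]
[559.79846124 215.46046385  35.81338938] [-0.61906263 -0.87702227  6.65641464] [-0.19264593  0.17865351 -0.092658  ] 31.598155490534644
```

>>> {"op": "apply_moves", "data": {"increments": [{"tx":0.001,"ty":-0.0001,"tz":0,"rx":0,"ry":0,"rz":0,"claw":0.03},{"tx":0.002,"ty":-0.0002,"tz":0,"rx":0,"ry":0,"rz":0,"claw":0.03},{"tx":0.003,"ty":-0.0004,"tz":0,"rx":0,"ry":0,"rz":0,"claw":0.03},{"tx":0.004,"ty":-0.0005,"tz":0,"rx":0,"ry":0,"rz":0,"claw":0.03},{"tx":0.004,"ty":-0.0005,"tz":0,"rx":0,"ry":0,"rz":0,"claw":0.03}]}}

```text
clock: 4.95
eef_pos: [560.4, 215.3, 35.8]
tool_rot: [-3.14, -0.005, 3.024]
force: [-8.5, -1.3, 11.7]
width: 31.2
```

>>> {"op": "apply_moves", "data": {"increments": [{"tx":0.001,"ty":-0.0001,"tz":0.001,"rx":0,"ry":0,"rz":0,"claw":0.03},{"tx":0.002,"ty":-0.0002,"tz":0.002,"rx":0,"ry":0,"rz":0,"claw":0.03},{"tx":0.003,"ty":-0.0004,"tz":0.002,"rx":0,"ry":0,"rz":0,"claw":0.03},{"tx":0.004,"ty":-0.0005,"tz":0.002,"rx":0,"ry":0,"rz":0,"claw":0.03},{"tx":0.004,"ty":-0.0005,"tz":0.002,"rx":0,"ry":0,"rz":0,"claw":0.03}]}}

```text
clock: 5.45
eef_pos: [562.7, 215.0, 35.9]
tool_rot: [-3.14, -0.008, 3.024]
force: [-8.5, 2.0, 0.2]
width: 31.2
```

>>> {"op": "apply_moves", "data": {"increments": [{"tx":0.001,"ty":-0.0001,"tz":0,"rx":0,"ry":0,"rz":0,"claw":0.03},{"tx":0.002,"ty":-0.0002,"tz":0,"rx":0,"ry":0,"rz":0,"claw":0.03},{"tx":0.003,"ty":-0.0004,"tz":0,"rx":0,"ry":0,"rz":0,"claw":0.03},{"tx":0.004,"ty":-0.0005,"tz":0,"rx":0,"ry":0,"rz":0,"claw":0.03},{"tx":0.004,"ty":-0.0005,"tz":0,"rx":0,"ry":0,"rz":0,"claw":0.03}]}}

```text
clock: 5.95
eef_pos: [566.0, 214.6, 35.9]
tool_rot: [-3.139, -0.009, 3.024]
force: [-10.3, 0.3, 2.2]
width: 30.9
```

```bash
python3 - <<'E'
from h import *
s=read_state();print(s['eef_pos'],s['tool_rot'],s['force'],s['torque'],s['width'])
a=cv2.imread('pics/w3.png')
c,im=snap("wrist","w4.png");np.savez('pics/w4.npz',**c)
im=im[:,:,::-1]
cv2.imwrite('pics/z4.png',np.hstack([a[40:440,200:420],im[40:440,200:420]]))
E
```

```text
[565.97098298 214.59891684  35.89535403] [-3.13941    -0.00944451  3.02419899] [-10.27735278   0.25826896   2.18838508] [ 0.2852664   1.84357481 -0.24217731] 30.874179355487854
```

View pics/z4.png

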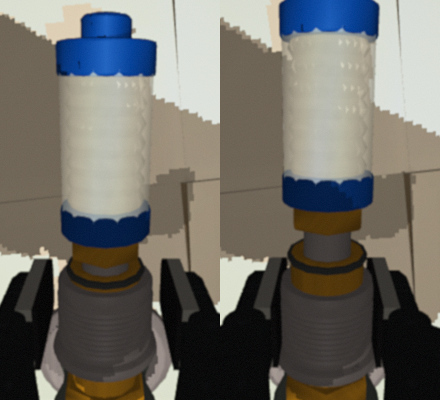

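>>> {"op": "apply_moves", "data": {"increments": [{"tx":-0.002,"ty":0.0002,"tz":0,"rx":0,"ry":0,"rz":0,"claw":0.03},{"tx":-0.004,"ty":0.0005,"tz":0,"rx":0,"ry":0,"rz":0,"claw":0.03},{"tx":-0.005,"ty":0.0006,"tz":0,"rx":0,"ry":0,"rz":0,"claw":0.03},{"tx":-0.005,"ty":0.0006,"tz":0,"rx":0,"ry":0,"rz":0,"claw":0.03}]}}

```text
clock: 6.4
eef_pos: [564.8, 214.7, 36.0]
tool_rot: [-3.141, -0.003, 3.024]
force: [-4.5, 2.6, -11.6]
width: 31.1
```

>>> {"op": "apply_moves", "data": {"increments": [{"tx":-0.001,"ty":0,"tz":0,"rx":0,"ry":0,"rz":0,"claw":0.036},{"tx":-0.001,"ty":0,"tz":0,"rx":0,"ry":0,"rz":0,"claw":0.045},{"tx":-0.001,"ty":0,"tz":0,"rx":0,"ry":0,"rz":0,"claw":0.055},{"tx":-0.001,"ty":0,"tz":0.03,"rx":0,"ry":0,"rz":0,"claw":0.055},{"tx":-0.001,"ty":0,"tz":0.07,"rx":0,"ry":0,"rz":0,"claw":0.055},{"tx":-0.001,"ty":0,"tz":0.091,"rx":0,"ry":0,"rz":0,"claw":0.055},{"tx":-0.001,"ty":0,"tz":0.091,"rx":0,"ry":0,"rz":0,"claw":0.055},{"tx":-0.001,"ty":0,"tz":0.091,"rx":0,"ry":0,"rz":0,"claw":0.055}]}}

```text
clock: 7.2
eef_pos: [566.5, 214.1, 129.1]
tool_rot: [3.141, 0.002, 3.022]
force: [0.6, -0.9, -0.1]
width: 55.0
```

```bash
python3 - <<'E'
from h import *
s=read_state();print(s['clock'],s['eef_pos'],s['tool_rot'],s['force'],s['width'])
c,im=snap("wrist","w5.png");np.savez('pics/w5.npz',**c)
c2,side=snap("side","s5.png")
a=cv2.imread('pics/w2.png')
sd=[cv2.resize(cv2.imread(f'pics/{n}.png')[180:225,215:325],None,fx=3.5,fy=3.5,interpolation=cv2.INTER_CUBIC) for n in('side0','s5')]
o=np.zeros((600,800,3),np.uint8)
o[:420,:200]=a[60:480,220:420];o[:420,200:400]=im[60:480,220:420,::-1]
for i,q in enumerate(sd):o[i*170:i*170+q.shape[0],405:405+q.shape[1]]=q
cv2.imwrite('pics/z5.png',o)
im=im[:,:,::-1];hsv=cv2.cvtColor(im,cv2.COLOR_BGR2HSV)
m=cv2.inRange(hsv,(100,120,40),(125,255,255));L=[]
for v in range(40,330,3):
    x=np.where(m[v,260:350])[0]+260
    if len(x)>35:
        p=(onz(c,x[0]-.5,v,52)+onz(c,x[-1]+.5,v,52))/2;L.append(p);print(v,x[0],x[-1],p.round(1))
L=np.array(L);f=np.polyfit(L[:,0],L[:,1],1);print(f)
E
```

```text
7.2 [566.51014864 214.1311903  129.05004775] [3.14144254e+00 2.14471717e-03 3.02232502e+00] [ 0.59342202 -0.87059008 -0.11805179] 54.97610231172616
67 287 329 [466.7 226.3  52. ]
70 281 335 [468.1 226.2  52. ]
73 281 336 [469.6 226.3  52. ]
76 281 336 [471.  226.1  52. ]
79 281 335 [472.4 225.7  52. ]
82 281 335 [473.8 225.5  52. ]
85 281 335 [475.2 225.3  52. ]
172 282 334 [519.7 220.1  52. ]
175 282 333 [521.3 219.6  52. ]
178 282 333 [522.9 219.4  52. ]
181 282 333 [524.6 219.2  52. ]
184 282 333 [526.3 219.   52. ]
187 288 328 [528.  219.1  52. ]
[-1.23166615e-01  2.83929247e+02]
```

View pics/z5.png

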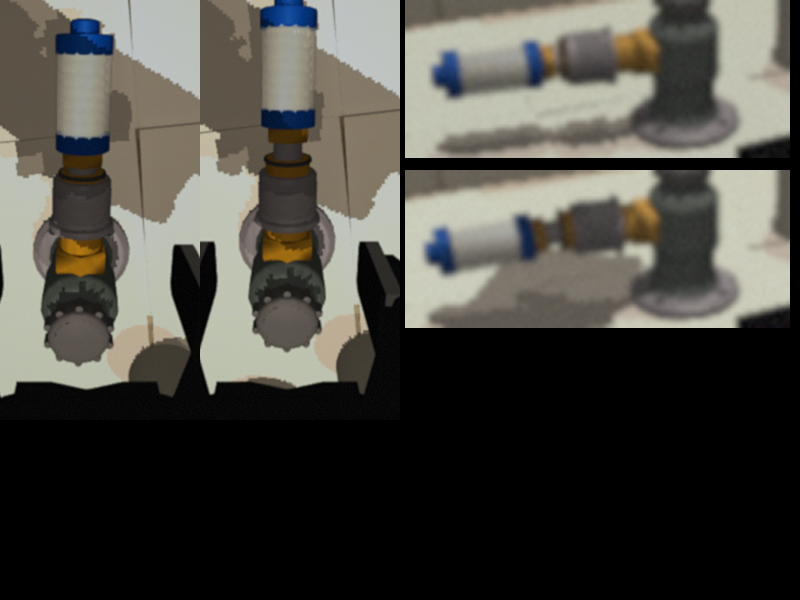

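>>> {"op": "apply_moves", "data": {"increments": [{"tx":-0.04,"ty":0.005,"tz":0,"rx":0,"ry":0,"rz":0,"claw":0.055},{"tx":-0.0696,"ty":0.0084,"tz":0,"rx":0,"ry":0,"rz":0,"claw":0.055},{"tx":-0.0696,"ty":0.0084,"tz":-0.02,"rx":0,"ry":0,"rz":0,"claw":0.055},{"tx":-0.0696,"ty":0.0084,"tz":-0.05,"rx":0,"ry":0,"rz":0,"claw":0.055},{"tx":-0.0696,"ty":0.0084,"tz":-0.08,"rx":0,"ry":0,"rz":0,"claw":0.05},{"tx":-0.0696,"ty":0.0084,"tz":-0.096,"rx":0,"ry":0,"rz":0,"claw":0.045},{"tx":-0.0696,"ty":0.0084,"tz":-0.096,"rx":0,"ry":0,"rz":0,"claw":0.04},{"tx":-0.0696,"ty":0.0084,"tz":-0.096,"rx":0,"ry":0,"rz":0,"claw":0.038},{"tx":-0.0696,"ty":0.0084,"tz":-0.096,"rx":0,"ry":0,"rz":0,"claw":0.038}]}}

```text
clock: 8.2
eef_pos: [496.4, 223.4, 32.9]
tool_rot: [3.141, 0.001, 3.023]
force: [0.3, 0.2, -0.1]
width: 38.2
```

```bash
python3 - <<'E'
from h import *
s=read_state();print(s['clock'],s['eef_pos'],s['tool_rot'],s['force'],s['torque'],s['width'])
c,im=snap("wrist","w6.png");np.savez('pics/w6.npz',**c)
E
```

```text
8.2 [496.43883128 223.35093623  32.94540252] [3.14075200e+00 7.19749530e-04 3.02305646e+00] [ 0.33557732  0.15278391 -0.13958415] [ 0.03374482 -0.00890437 -0.05074073] 38.19104145063905
```

View pics/w6.png

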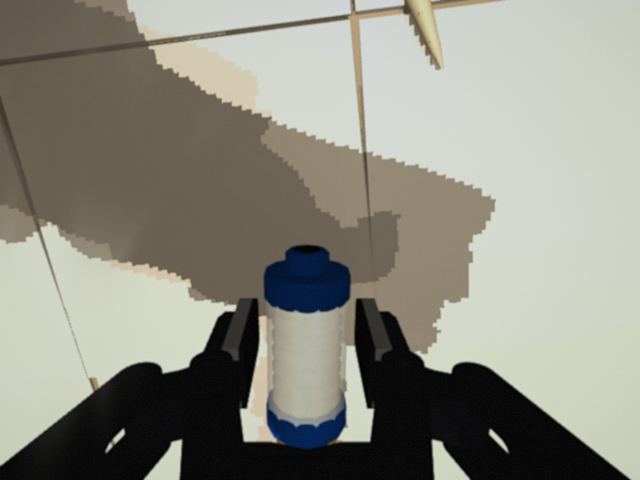

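>>> {"op": "apply_moves", "data": {"increments": [{"tx":0,"ty":0,"tz":0,"rx":0,"ry":0,"rz":0,"claw":0.034},{"tx":0,"ty":0,"tz":0,"rx":0,"ry":0,"rz":0,"claw":0.032},{"tx":0,"ty":0,"tz":0,"rx":0,"ry":0,"rz":0,"claw":0.03},{"tx":0,"ty":0,"tz":0,"rx":0,"ry":0,"rz":0,"claw":0.029},{"tx":0,"ty":0,"tz":0,"rx":0,"ry":0,"rz":0,"claw":0.028}]}}

```text
clock: 8.75
eef_pos: [496.3, 223.1, 32.6]
tool_rot: [3.141, 0.001, 3.023]
force: [0.4, -0.1, 1.1]
width: 29.0
```

>>> {"op": "apply_moves", "data": {"increments": [{"tx":0,"ty":0,"tz":0,"rx":0,"ry":0,"rz":0,"claw":0.026},{"tx":0,"ty":0,"tz":0,"rx":0,"ry":0,"rz":0,"claw":0.024},{"tx":0,"ty":0,"tz":0,"rx":0,"ry":0,"rz":0,"claw":0.024}]}}

```text
clock: 9.05
eef_pos: [496.3, 223.1, 32.5]
tool_rot: [3.141, 0.0, 3.023]
force: [0.9, 0.1, 3.2]
width: 28.2
```

>>> {"op": "apply_moves", "data": {"increments": [{"tx":-0.0003,"ty":0,"tz":0.001,"rx":0.02,"ry":0.2,"rz":0,"claw":0.024},{"tx":-0.0006,"ty":0,"tz":0.002,"rx":0.05,"ry":0.4,"rz":0,"claw":0.024},{"tx":-0.0006,"ty":0,"tz":0.002,"rx":0.05,"ry":0.4,"rz":0,"claw":0.024}]}}

```text
clock: 9.35
eef_pos: [495.4, 223.2, 34.2]
tool_rot: [3.14, -0.037, 3.022]
force: [-1.3, 0.8, 2.4]
width: 28.8
```

>>> {"op": "apply_moves", "data": {"increments": [{"tx":-0.0003,"ty":0,"tz":0.001,"rx":0.02,"ry":0.2,"rz":0,"claw":0.024},{"tx":-0.0006,"ty":0,"tz":0.002,"rx":0.05,"ry":0.4,"rz":0,"claw":0.024},{"tx":-0.0006,"ty":0,"tz":0.002,"rx":0.05,"ry":0.4,"rz":0,"claw":0.024}]}}

```text
clock: 9.65
eef_pos: [494.8, 223.2, 36.2]
tool_rot: [3.14, -0.072, 3.022]
force: [-1.6, 0.8, 3.0]
width: 28.2
```

>>> {"op": "apply_moves", "data": {"increments": [{"tx":-0.002,"ty":0.0002,"tz":0,"rx":0,"ry":0,"rz":0,"claw":0.024},{"tx":-0.004,"ty":0.0005,"tz":0,"rx":0,"ry":0,"rz":0,"claw":0.024},{"tx":-0.006,"ty":0.0007,"tz":0,"rx":0,"ry":0,"rz":0,"claw":0.024},{"tx":-0.008,"ty":0.001,"tz":0,"rx":0,"ry":0,"rz":0,"claw":0.024},{"tx":-0.01,"ty":0.0012,"tz":0,"rx":0,"ry":0,"rz":0,"claw":0.024}]}}

```text
clock: 10.15
eef_pos: [487.8, 224.1, 36.6]
tool_rot: [3.14, -0.066, 3.022]
force: [0.8, 1.7, -0.4]
width: 27.8
```

>>> {"op": "apply_moves", "data": {"increments": [{"tx":-0.003,"ty":0.0004,"tz":0,"rx":0,"ry":0,"rz":0,"claw":0.024},{"tx":-0.006,"ty":0.0007,"tz":0,"rx":0,"ry":0,"rz":0,"claw":0.024},{"tx":-0.01,"ty":0.0012,"tz":0,"rx":0,"ry":0,"rz":0,"claw":0.024},{"tx":-0.015,"ty":0.0018,"tz":0,"rx":0,"ry":0,"rz":0,"claw":0.024},{"tx":-0.02,"ty":0.0024,"tz":0,"rx":0,"ry":0,"rz":0,"claw":0.024},{"tx":-0.025,"ty":0.003,"tz":0,"rx":0,"ry":0,"rz":0,"claw":0.024},{"tx":-0.03,"ty":0.0036,"tz":0,"rx":0,"ry":0,"rz":0,"claw":0.024},{"tx":-0.036,"ty":0.0043,"tz":0,"rx":0,"ry":0,"rz":0,"claw":0.024},{"tx":-0.042,"ty":0.005,"tz":0,"rx":0,"ry":0,"rz":0,"claw":0.024},{"tx":-0.05,"ty":0.006,"tz":0,"rx":0,"ry":0,"rz":0,"claw":0.024},{"tx":-0.05,"ty":0.006,"tz":0,"rx":0,"ry":0,"rz":0,"claw":0.024}]}}

```text
clock: 11.25
eef_pos: [433.3, 230.3, 36.4]
tool_rot: [-3.141, -0.071, 3.025]
force: [0.8, -0.6, -0.7]
width: 28.5
```

```bash
python3 - <<'E'
from h import *
s=read_state();print(s['clock'],s['eef_pos'],s['tool_rot'],s['force'],s['torque'],s['width'])
c,im=snap("wrist","w7.png");np.savez('pics/w7.npz',**c)
c2,side=snap("side","s7.png")
o=np.zeros((600,800,3),np.uint8)
o[:300,:400]=cv2.resize(im[:,:,::-1],(400,300),interpolation=cv2.INTER_AREA)
o[:,400:]=0
q=cv2.resize(side[130:250,170:350,::-1],None,fx=4.4,fy=2.4*1.0,interpolation=cv2.INTER_CUBIC)
q=cv2.resize(side[165:232,185:325,::-1],None,fx=4.4,fy=4.4,interpolation=cv2.INTER_CUBIC)
o[300:300+q.shape[0],:q.shape[1]]=q
cv2.imwrite('pics/z7.png',o)
E
```

```text
11.25 [433.26596031 230.3273842   36.39147177] [-3.14147551 -0.07147556  3.0247455 ] [ 0.84502053 -0.56920308 -0.67357397] [ 0.02915345 -0.00936201 -0.03924348] 28.546489055678286
```

View pics/z7.png

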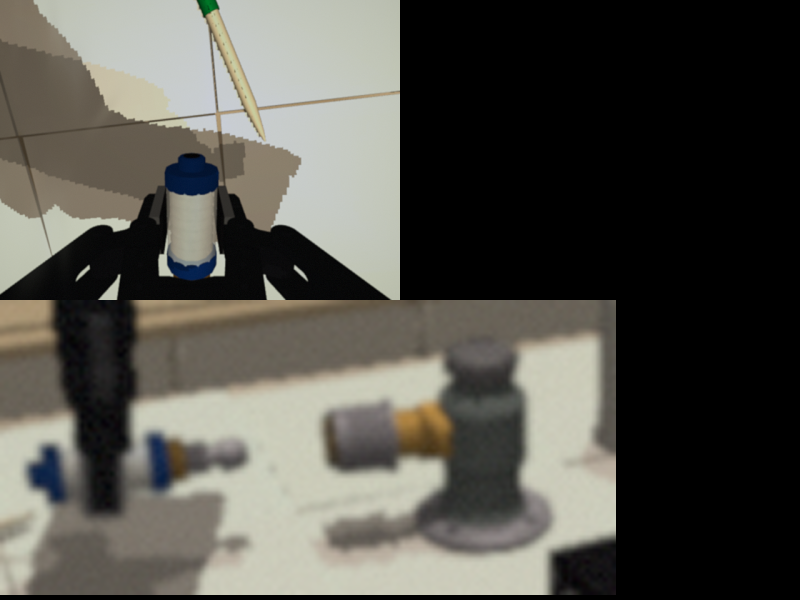

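```bash
python3 - <<'E'
from h import *
c=calibration("side")
n=np.array([.122,.993,0])
def pl(u,v,p): 
    o,d=ray(c,u,v);return o+d*((p-o)@n)/(d@n)
for f,p in(("side0",[503,221.9,55]),("s5",[496,222.8,52]),("s7",[433.3,230.3,55])):
    im=cv2.imread(f'pics/{f}.png');hsv=cv2.cvtColor(im,cv2.COLOR_BGR2HSV)
    m=cv2.inRange(hsv,(100,100,25),(128,255,255));m[:, :180]=0;m[:,290:]=0;m[:170]=0;m[235:]=0
    nn,l,s,ce=cv2.connectedComponentsWithStats(m)
    P=[]
    for i in np.argsort(ce[:,0]):
        if i and s[i,4]>20:
            q=pl(*ce[i],np.array(p));P.append(q);print(f,s[i],ce[i].round(1),q.round(1))
    d=P[-1]-P[0];print(" pitch deg up",np.degrees(np.arctan2(d[2],np.hypot(d[0],d[1]))).round(2),"len",np.linalg.norm(d).round(1))
q=pl(185+247/4.4,165+150/4.4,np.array([433.3,230.3,55]));print("nose",q)
# wrist: cap edges
c=dict(np.load('pics/w7.npz'));im=cv2.imread('pics/w7.png');hsv=cv2.cvtColor(im,cv2.COLOR_BGR2HSV)
m=cv2.inRange(hsv,(100,100,25),(128,255,255));nn,l,s,ce=cv2.connectedComponentsWithStats(m)
for i in range(1,nn):
    if s[i,4]>100:print(s[i],ce[i])
for v in range(290,315,5):
    x=np.where(m[v,240:380])[0]+240;print(v,x[0],x[-1])
for v in range(425,445,5):
    x=np.where(m[v,240:380])[0]+240;print(v,x[0],x[-1])
E
```

```text
side0 [224 195   7  12  55] [227.2 200.6] [479.4 224.8  55. ]
side0 [250 192   4  12  34] [251.5 197.6] [531.8 218.4  55.8]
 pitch deg up 0.92 len 52.7
s5 [221 197   8  12  51] [224.9 202.5] [474.1 225.5  51. ]
s5 [248 194   4  11  29] [249.4 199.3] [526.9 219.   52.4]
 pitch deg up 1.53 len 53.2
s7 [192 199   7  11  45] [195.6 204.2] [413.  232.8  54.6]
s7 [219 196   4  12  30] [220.8 201.7] [465.7 226.3  54. ]
 pitch deg up -0.6 len 53.0
nose [509.16067963 220.97975537  55.0727465 ]
[ 264  247   86   66 4312] [306.30241187 282.13543599]
[ 268  407   78   43 1709] [306.38267993 431.29549444]
290 265 348
295 265 348
300 267 345
305 271 341
310 287 326
425 269 343
430 272 341
435 275 338
440 281 332
```

>>> {"op": "apply_moves", "data": {"increments": [{"tx":0,"ty":0,"tz":0.04,"rx":0,"ry":0,"rz":0,"claw":0.024},{"tx":0,"ty":-0.03,"tz":0.08,"rx":0,"ry":0,"rz":0.3,"claw":0.024},{"tx":0,"ty":-0.07,"tz":0.11,"rx":0,"ry":0,"rz":0.6,"claw":0.024},{"tx":0,"ty":-0.11,"tz":0.14,"rx":0,"ry":0,"rz":1.0,"claw":0.024},{"tx":0,"ty":-0.155,"tz":0.16,"rx":0,"ry":0,"rz":1.4,"claw":0.024},{"tx":0,"ty":-0.2,"tz":0.165,"rx":0,"ry":0,"rz":1.8,"claw":0.024},{"tx":0,"ty":-0.245,"tz":0.165,"rx":0,"ry":0,"rz":2.2,"claw":0.024},{"tx":0,"ty":-0.29,"tz":0.165,"rx":0,"ry":0,"rz":2.44,"claw":0.024},{"tx":0,"ty":-0.335,"tz":0.165,"rx":0,"ry":0,"rz":2.44,"claw":0.024},{"tx":0,"ty":-0.375,"tz":0.165,"rx":0,"ry":0,"rz":2.44,"claw":0.024},{"tx":0,"ty":-0.4,"tz":0.165,"rx":0,"ry":0,"rz":2.44,"claw":0.024},{"tx":0,"ty":-0.4,"tz":0.165,"rx":0,"ry":0,"rz":2.44,"claw":0.024}]}}

```text
clock: 12.55
eef_pos: [434.2, -174.7, 200.8]
tool_rot: [-3.14, -0.071, -3.055]
force: [-0.5, -0.2, -1.5]
width: 28.1
```

>>> {"op": "apply_moves", "data": {"increments": [{"tx":0,"ty":-0.04,"tz":0,"rx":0,"ry":0,"rz":0,"claw":0.024},{"tx":0,"ty":-0.08,"tz":0,"rx":0,"ry":0,"rz":0,"claw":0.024},{"tx":0,"ty":-0.08,"tz":0,"rx":0,"ry":0,"rz":0,"claw":0.024},{"tx":0,"ty":-0.08,"tz":0,"rx":0,"ry":0,"rz":0,"claw":0.024},{"tx":0,"ty":-0.08,"tz":0,"rx":0,"ry":0,"rz":0,"claw":0.024}]}}

```text
clock: 13.05
eef_pos: [435.1, -248.3, 201.4]
tool_rot: [3.14, -0.07, -3.045]
force: [0.3, 0.0, -1.1]
width: 28.0
```

```bash
python3 - <<'E'
from h import *
s=read_state();print(s['clock'],s['eef_pos'],s['tool_rot'],s['force'],s['torque'],s['width'])
p=s['eef_pos'];c,im=snap("side","s8.png");np.savez('pics/s8.npz',**c)
u,v=proj(c,p+[0,0,19]).astype(int);print(u,v)
a=im[max(0,v-60):v+60,max(0,u-90):u+90,::-1];print(max(0,v-60),max(0,u-90))
cv2.imwrite('pics/z8.png',cv2.resize(a,None,fx=4.4,fy=4.4,interpolation=cv2.INTER_CUBIC))
E
```

```text
13.05 [ 435.1139374  -248.28754989  201.44088901] [ 3.14029251 -0.06999425 -3.04525878] [ 0.31115034  0.0267373  -1.0967034 ] [ 0.01617203 -0.07429166 -0.04427831] 27.968150682553603
267 251
191 177
```

View pics/z8.png

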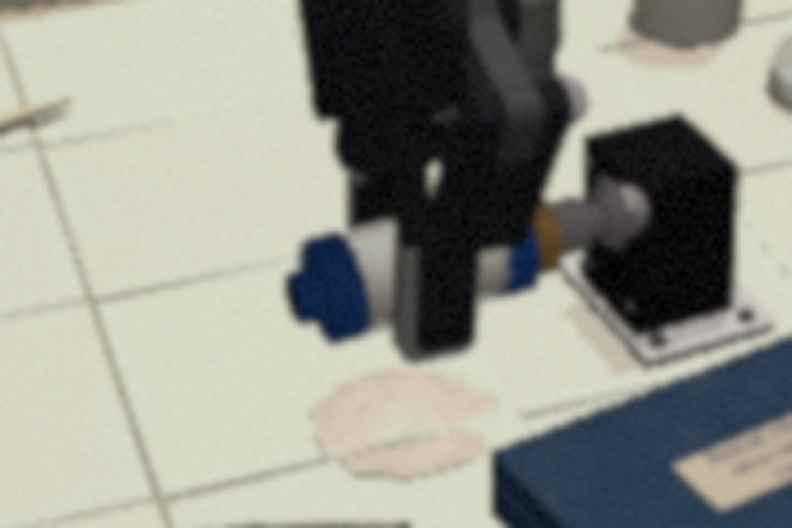

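```bash
python3 - <<'E'
from h import *
c=dict(np.load('pics/s8.npz'));im=cv2.imread('pics/s8.png').astype(float)
# vertical subpixel edges of lower silhouette per column: bg light -> object dark in blue/brightness(red channel)
g=im[:,:,2]
for u in range(242,308):
    col=g[:,u]
    # from bottom v=275 upward find crossing below 110
    for v in range(276,225,-1):
        if col[v]<125: 
            t=v+(125-col[v])/(col[v+1]-col[v]+1e-6);print(u,round(t,1),end='; ');break
print()
def pitch(a,b,yaw=0.096):
    n=np.cross(ray(c,*a)[1],ray(c,*b)[1]);h=np.cos(yaw)*n[0]+np.sin(yaw)*n[1]
    return np.degrees(np.arctan2(-h,n[2]))%180
f=lambda x,y:(177+x/4.4-.4,191+y/4.4-.4)
print("port-nose",pitch(f(297,297),f(648,211)), "capbottoms",pitch(f(350,337),f(522,290)),"port-shaft",pitch(f(297,297),f(580,226)))
# nose/port z by plane
p=np.array([435.1,-248.3,220]);n=np.array([-np.sin(.096),np.cos(.096),0])
for q in(f(297,297),f(648,211)):
    o,d=ray(c,*q);x=o+d*((p-o)@n)/(d@n);print(x.round(1),((x-p)@[np.cos(.096),np.sin(.096),0]).round(1))
E
```

```text
242 258.7; 243 261.7; 244 263.2; 245 263.8; 246 263.9; 247 263.8; 248 264.0; 249 264.9; 250 266.7; 251 267.8; 252 268.4; 253 268.4; 254 268.2; 255 267.8; 256 267.5; 257 267.4; 258 267.0; 259 266.5; 260 266.0; 261 265.3; 262 264.5; 263 264.0; 264 264.0; 265 264.4; 266 266.2; 267 269.4; 268 271.0; 269 272.0; 270 272.4; 271 272.5; 272 272.4; 273 272.3; 274 272.1; 275 271.9; 276 271.6; 277 271.4; 278 271.2; 279 270.9; 280 270.7; 281 270.4; 282 270.0; 283 269.3; 284 268.0; 285 259.7; 286 257.9; 287 257.5; 288 257.4; 289 257.5; 290 257.6; 291 257.6; 292 257.5; 293 257.4; 294 257.2; 295 256.8; 296 256.5; 297 256.2; 298 255.5; 299 253.5; 300 252.6; 301 252.2; 302 251.8; 303 251.4; 304 249.0; 305 248.4; 306 248.0; 307 247.7; 
port-nose 178.93064863593233 capbottoms 0.04662446071600357 port-shaft 179.30678006585768
[ 404.9 -251.2  219.3] -30.4
[ 511.  -241.   217.3] 76.3
```

>>> {"op": "apply_moves", "data": {"increments": [{"tx":0.01,"ty":0.04,"tz":0,"rx":0,"ry":0,"rz":0,"claw":0.024},{"tx":0.02,"ty":0.08,"tz":0,"rx":0,"ry":0,"rz":0,"claw":0.024},{"tx":0.03,"ty":0.12,"tz":0,"rx":0,"ry":0,"rz":0,"claw":0.024},{"tx":0.04,"ty":0.16,"tz":0,"rx":0,"ry":0,"rz":0,"claw":0.024},{"tx":0.05,"ty":0.2,"tz":-0.01,"rx":0,"ry":0,"rz":0,"claw":0.024},{"tx":0.059,"ty":0.235,"tz":-0.03,"rx":0,"ry":0,"rz":0,"claw":0.024},{"tx":0.059,"ty":0.2485,"tz":-0.06,"rx":0,"ry":0,"rz":0,"claw":0.024},{"tx":0.059,"ty":0.2485,"tz":-0.1,"rx":0,"ry":0,"rz":0,"claw":0.024},{"tx":0.059,"ty":0.2485,"tz":-0.14,"rx":0,"ry":0,"rz":0,"claw":0.024},{"tx":0.059,"ty":0.2485,"tz":-0.164,"rx":0,"ry":0,"rz":0,"claw":0.024},{"tx":0.059,"ty":0.2485,"tz":-0.164,"rx":0,"ry":0,"rz":0,"claw":0.024},{"tx":0.059,"ty":0.2485,"tz":-0.164,"rx":0,"ry":0,"rz":0,"claw":0.024}]}}

```text
clock: 14.3
eef_pos: [493.9, -0.0, 37.9]
tool_rot: [3.14, -0.07, -3.045]
force: [0.4, -0.3, -1.1]
width: 28.5
```

```bash
python3 - <<'E'
from h import *
s=read_state();print(s['clock'],s['eef_pos'],s['tool_rot'],s['force'],s['torque'],s['width'])
c,im=snap("side","s9.png");np.savez('pics/s9.npz',**c)
ct,it=snap("top","t9.png")
u,v=proj(c,[560,5,55]).astype(int);a=im[v-40:v+40,u-66:u+67,::-1];print(u-66,v-40)
ut,vt=proj(ct,[570,5,55]).astype(int);b=it[vt-30:vt+30,ut-66:ut+67,::-1];print(ut-66,vt-30)
a=cv2.resize(a,None,fx=4.4,fy=4.4,interpolation=cv2.INTER_CUBIC);b=cv2.resize(b,None,fx=4,fy=4,interpolation=cv2.INTER_CUBIC)
a=np.clip(255*(a/255.)**.7,0,255).astype(np.uint8);b=np.clip(255*(b/255.)**.7,0,255).astype(np.uint8)
o=np.zeros((600,600,3),np.uint8);o[:a.shape[0],:a.shape[1]]=a;o[355:355+b.shape[0],:b.shape[1]]=b[:245]
cv2.imwrite('pics/z9.png',o)
E
```

```text
14.3 [ 4.93916831e+02 -1.40971258e-02  3.78828875e+01] [ 3.14040795 -0.07022147 -3.04521525] [ 0.36702889 -0.3122956  -1.09068956] [ 0.04910939 -0.11950657  0.06391159] 28.53378329255905
230 203
248 225
```

View pics/z9.png

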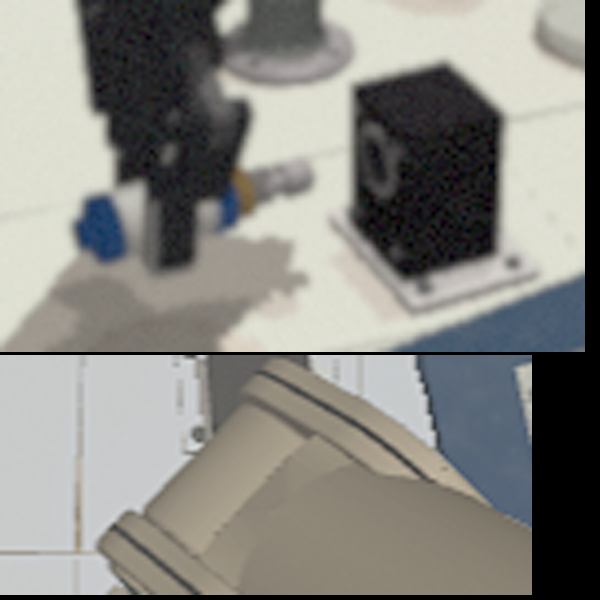

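```bash
python3 - <<'E'
from h import *
c=dict(np.load('pics/s9.npz'));f=lambda x,y:(230+x/4.4-.4,203+y/4.4-.4)
print("bore z55",onz(c,*f(378,158),55).round(1),"nose z55",onz(c,*f(312,174),55).round(1),"port",onz(c,*f(80,238),55).round(1))
n=np.array([-np.sin(.096),np.cos(.096),0]);p=np.array([493.9,0,55])
for q in((312,174),(80,238)):
    o,d=ray(c,*f(*q));x=o+d*((p-o)@n)/(d@n);print(x.round(1))
im=cv2.imread('pics/s9.png').astype(float);r=im[:,:,2]
# dock top edges
for k,q,z in(("front-left top",(354,88),80),("near top",(402,120),80),("far",(445,66),80),("right",(500,118),80)):
    print(k,onz(c,*f(*q),z).round(1))
E
```

```text
bore z55 [599.9   9.8  55. ] nose z55 [568.7   7.7  55. ] port [463.9  -4.9  55. ]
[568.6   7.2  55.3]
[464.4  -2.8  53.6]
front-left top [596.4  29.6  80. ]
near top [605.5  -3.2  80. ]
far [641.   33.7  80. ]
right [644.9 -16.5  80. ]
```

>>> {"op": "apply_moves", "data": {"increments": [{"tx":0.005,"ty":-0.0007,"tz":0,"rx":0,"ry":0,"rz":0,"claw":0.024},{"tx":0.01,"ty":-0.0003,"tz":0,"rx":0,"ry":0,"rz":0,"claw":0.024},{"tx":0.015,"ty":0.0002,"tz":0,"rx":0,"ry":0,"rz":0,"claw":0.024},{"tx":0.02,"ty":0.0007,"tz":0,"rx":0,"ry":0,"rz":0,"claw":0.024},{"tx":0.023,"ty":0.001,"tz":0,"rx":0,"ry":0,"rz":0,"claw":0.024},{"tx":0.023,"ty":0.001,"tz":0,"rx":0,"ry":0,"rz":0,"claw":0.024}]}}

```text
clock: 15.0
eef_pos: [517.4, -0.2, 37.3]
tool_rot: [3.141, -0.07, -3.048]
force: [-0.2, -0.6, -1.7]
width: 28.6
```

>>> {"op": "apply_moves", "data": {"increments": [{"tx":0.001,"ty":0.0001,"tz":0,"rx":0,"ry":0,"rz":0,"claw":0.024},{"tx":0.002,"ty":0.0002,"tz":0,"rx":0,"ry":0,"rz":0,"claw":0.024},{"tx":0.003,"ty":0.0003,"tz":0,"rx":0,"ry":0,"rz":0,"claw":0.024},{"tx":0.004,"ty":0.0004,"tz":0,"rx":0,"ry":0,"rz":0,"claw":0.024}]}}

```text
clock: 15.4
eef_pos: [520.8, 0.1, 37.3]
tool_rot: [3.141, -0.07, -3.047]
force: [0.3, -0.2, -1.9]
width: 28.4
```

>>> {"op": "apply_moves", "data": {"increments": [{"tx":0.0015,"ty":0.0001,"tz":0,"rx":0,"ry":0,"rz":0,"claw":0.024},{"tx":0.003,"ty":0.0003,"tz":0,"rx":0,"ry":0,"rz":0,"claw":0.024},{"tx":0.0045,"ty":0.0004,"tz":0,"rx":0,"ry":0,"rz":0,"claw":0.024},{"tx":0.006,"ty":0.0006,"tz":0,"rx":0,"ry":0,"rz":0,"claw":0.024}]}}

```text
clock: 15.8
eef_pos: [527.0, 0.7, 37.3]
tool_rot: [3.141, -0.07, -3.047]
force: [-0.2, -0.2, -0.7]
width: 28.2
```

>>> {"op": "apply_moves", "data": {"increments": [{"tx":0.0015,"ty":0.0001,"tz":0,"rx":0,"ry":0,"rz":0,"claw":0.024},{"tx":0.003,"ty":0.0003,"tz":0,"rx":0,"ry":0,"rz":0,"claw":0.024},{"tx":0.0045,"ty":0.0004,"tz":0,"rx":0,"ry":0,"rz":0,"claw":0.024},{"tx":0.006,"ty":0.0006,"tz":0,"rx":0,"ry":0,"rz":0,"claw":0.024}]}}

```text
clock: 16.2
eef_pos: [533.0, 1.2, 37.3]
tool_rot: [3.141, -0.07, -3.047]
force: [0.2, -0.2, -1.7]
width: 28.5
```

>>> {"op": "apply_moves", "data": {"increments": [{"tx":0.0015,"ty":0.0001,"tz":0,"rx":0,"ry":0,"rz":0,"claw":0.024},{"tx":0.003,"ty":0.0003,"tz":0,"rx":0,"ry":0,"rz":0,"claw":0.024},{"tx":0.0045,"ty":0.0004,"tz":0,"rx":0,"ry":0,"rz":0,"claw":0.024},{"tx":0.006,"ty":0.0006,"tz":0,"rx":0,"ry":0,"rz":0,"claw":0.024}]}}

```text
clock: 16.6
eef_pos: [537.8, 1.6, 37.1]
tool_rot: [-3.142, -0.073, -3.047]
force: [-2.0, 0.5, -0.9]
width: 28.3
```

>>> {"op": "apply_moves", "data": {"increments": [{"tx":0.001,"ty":0.0001,"tz":0,"rx":0,"ry":0,"rz":0,"claw":0.024},{"tx":0.002,"ty":0.0002,"tz":0,"rx":0,"ry":0,"rz":0,"claw":0.024},{"tx":0.003,"ty":0.0003,"tz":0,"rx":0,"ry":0,"rz":0,"claw":0.024},{"tx":0.004,"ty":0.0004,"tz":0,"rx":0,"ry":0,"rz":0,"claw":0.024}]}}

```text
clock: 17.0
eef_pos: [539.5, 1.7, 36.6]
tool_rot: [-3.141, -0.077, -3.047]
force: [-8.5, -0.2, -0.3]
width: 28.6
```

>>> {"op": "apply_moves", "data": {"increments": [{"tx":0.001,"ty":0.0001,"tz":0,"rx":0,"ry":0,"rz":0,"claw":0.024},{"tx":0.002,"ty":0.0002,"tz":0,"rx":0,"ry":0,"rz":0,"claw":0.024},{"tx":0.003,"ty":0.0003,"tz":0,"rx":0,"ry":0,"rz":0,"claw":0.024},{"tx":0.003,"ty":0.0003,"tz":0,"rx":0,"ry":0,"rz":0,"claw":0.024}]}}

```text
clock: 17.4
eef_pos: [543.6, 2.1, 36.8]
tool_rot: [-3.141, -0.075, -3.047]
force: [-5.0, -1.1, -0.3]
width: 28.5
```

```bash
python3 - <<'E'
from h import *
s=read_state();print(s['clock'],s['eef_pos'],s['tool_rot'],s['force'],s['torque'],s['width'])
c,im=snap("side","s10.png")
f=lambda x,y:(230+x/4.4-.4,203+y/4.4-.4)
hsv=cv2.cvtColor(im,cv2.COLOR_RGB2HSV);m=cv2.inRange(hsv,(100,100,25),(128,255,255));m[235:]=0
nn,l,st,ce=cv2.connectedComponentsWithStats(m)
for i in range(1,nn):
    if st[i,4]>15: print(st[i],ce[i].round(1))
b=cv2.inRange(hsv,(8,110,40),(28,255,255));nn,l,st,ce=cv2.connectedComponentsWithStats(b[205:255,240:330])
for i in range(1,nn):
    if st[i,4]>5: print("brass",st[i]+[240,205,0,0,0],ce[i].round(1)+[240,205])
E
```

```text
17.4 [543.62309134   2.13349483  36.7658784 ] [-3.14129992 -0.07473048 -3.04707709] [-4.9645001  -1.13216201 -0.31512973] [-0.08142947  1.01095737  0.01736399] 28.46295980196585
brass [309 238   4  10  23] [310.8 242. ]
```

>>> {"op": "apply_moves", "data": {"increments": [{"tx":0.001,"ty":0.0001,"tz":0,"rx":0,"ry":0,"rz":0,"claw":0.024},{"tx":0.002,"ty":0.0002,"tz":0,"rx":0,"ry":0,"rz":0,"claw":0.024},{"tx":0.003,"ty":0.0003,"tz":0,"rx":0,"ry":0,"rz":0,"claw":0.024},{"tx":0.003,"ty":0.0003,"tz":0,"rx":0,"ry":0,"rz":0,"claw":0.024}]}}

```text
clock: 17.85
eef_pos: [546.4, 2.4, 36.7]
tool_rot: [-3.141, -0.075, -3.047]
force: [-6.4, -0.2, 0.1]
width: 28.5
```

>>> {"op": "apply_moves", "data": {"increments": [{"tx":0.001,"ty":0.0001,"tz":0,"rx":0,"ry":0,"rz":0,"claw":0.024},{"tx":0.002,"ty":0.0002,"tz":0,"rx":0,"ry":0,"rz":0,"claw":0.024},{"tx":0.003,"ty":0.0003,"tz":0,"rx":0,"ry":0,"rz":0,"claw":0.024},{"tx":0.003,"ty":0.0003,"tz":0,"rx":0,"ry":0,"rz":0,"claw":0.024}]}}

```text
clock: 18.25
eef_pos: [548.5, 2.6, 36.6]
tool_rot: [-3.141, -0.077, -3.047]
force: [-8.6, -0.3, 1.0]
width: 28.4
```

>>> {"op": "apply_moves", "data": {"increments": [{"tx":0.001,"ty":0.0001,"tz":0,"rx":0,"ry":0,"rz":0,"claw":0.024},{"tx":0.002,"ty":0.0002,"tz":0,"rx":0,"ry":0,"rz":0,"claw":0.024},{"tx":0.003,"ty":0.0003,"tz":0,"rx":0,"ry":0,"rz":0,"claw":0.024},{"tx":0.003,"ty":0.0003,"tz":0,"rx":0,"ry":0,"rz":0,"claw":0.024}]}}

```text
clock: 18.65
eef_pos: [550.7, 2.8, 36.6]
tool_rot: [-3.141, -0.079, -3.047]
force: [-10.5, -1.3, 1.7]
width: 28.5
```

>>> {"op": "apply_moves", "data": {"increments": [{"tx":0.001,"ty":0.0001,"tz":0,"rx":0,"ry":0,"rz":0,"claw":0.024},{"tx":0.002,"ty":0.0002,"tz":0,"rx":0,"ry":0,"rz":0,"claw":0.024},{"tx":0.002,"ty":0.0002,"tz":0,"rx":0,"ry":0,"rz":0,"claw":0.024}]}}

```text
clock: 18.95
eef_pos: [554.2, 3.2, 36.8]
tool_rot: [-3.141, -0.076, -3.047]
force: [-6.0, -0.2, -0.2]
width: 28.1
```

>>> {"op": "apply_moves", "data": {"increments": [{"tx":0.001,"ty":0.0001,"tz":0,"rx":0,"ry":0,"rz":0,"claw":0.024},{"tx":0.002,"ty":0.0002,"tz":0,"rx":0,"ry":0,"rz":0,"claw":0.024},{"tx":0.002,"ty":0.0002,"tz":0,"rx":0,"ry":0,"rz":0,"claw":0.024}]}}

```text
clock: 19.25
eef_pos: [554.6, 3.2, 36.6]
tool_rot: [-3.141, -0.079, -3.047]
force: [-11.1, -1.3, 1.2]
width: 28.3
```

>>> {"op": "apply_moves", "data": {"increments": [{"tx":0.001,"ty":0.0001,"tz":0,"rx":0,"ry":0,"rz":0,"claw":0.024},{"tx":0.002,"ty":0.0002,"tz":0,"rx":0,"ry":0,"rz":0,"claw":0.024},{"tx":0.002,"ty":0.0002,"tz":0,"rx":0,"ry":0,"rz":0,"claw":0.024}]}}

```text
clock: 19.55
eef_pos: [554.7, 3.1, 36.4]
tool_rot: [-3.14, -0.082, -3.047]
force: [-14.1, -0.2, 4.4]
width: 28.3
```

>>> {"op": "apply_moves", "data": {"increments": [{"tx":-0.002,"ty":-0.0002,"tz":0,"rx":0,"ry":0,"rz":0,"claw":0.024},{"tx":-0.004,"ty":-0.0004,"tz":0,"rx":0,"ry":0,"rz":0,"claw":0.024},{"tx":-0.004,"ty":-0.0004,"tz":0,"rx":0,"ry":0,"rz":0,"claw":0.024}]}}

```text
clock: 19.85
eef_pos: [554.4, 3.2, 36.9]
tool_rot: [-3.141, -0.075, -3.047]
force: [-7.7, 0.6, -0.8]
width: 28.4
```

Still clicked (no spring-back). Ease a little more, then open and rise.

>>> {"op": "apply_moves", "data": {"increments": [{"tx":-0.001,"ty":-0.0001,"tz":0,"rx":0,"ry":0,"rz":0,"claw":0.024},{"tx":-0.002,"ty":-0.0002,"tz":0,"rx":0,"ry":0,"rz":0,"claw":0.024},{"tx":-0.002,"ty":-0.0002,"tz":0,"rx":0,"ry":0,"rz":0,"claw":0.024},{"tx":-0.002,"ty":-0.0002,"tz":0,"rx":0,"ry":0,"rz":0,"claw":0.03},{"tx":-0.002,"ty":-0.0002,"tz":0,"rx":0,"ry":0,"rz":0,"claw":0.04},{"tx":-0.002,"ty":-0.0002,"tz":0,"rx":0,"ry":0,"rz":0,"claw":0.055},{"tx":-0.002,"ty":-0.0002,"tz":0,"rx":0,"ry":0,"rz":0,"claw":0.055}]}}

```text
clock: 20.55
eef_pos: [556.1, 3.7, 37.8]
tool_rot: [3.141, -0.068, -3.047]
force: [0.3, -0.1, -0.3]
width: 54.8
```

```bash
python3 - <<'E'
from h import *
s=read_state();print(s['clock'],s['eef_pos'],s['tool_rot'],s['force'],s['torque'],s['width'])
c,im=snap("wrist","w11.png")
E
```

```text
20.55 [556.09987873   3.71183817  37.75623735] [ 3.1408383  -0.06800079 -3.04734302] [ 0.27907915 -0.07799662 -0.29577991] [ 0.01743439 -0.10889956 -0.00638611] 54.78386050338129
```

>>> {"op": "apply_moves", "data": {"increments": [{"tx":0,"ty":0,"tz":0.02,"rx":0,"ry":0,"rz":0,"claw":0.06},{"tx":0,"ty":0,"tz":0.05,"rx":0,"ry":0,"rz":0,"claw":0.07},{"tx":0,"ty":0,"tz":0.09,"rx":0,"ry":0,"rz":0,"claw":0.08},{"tx":0,"ty":0,"tz":0.12,"rx":0,"ry":0,"rz":0,"claw":0.085},{"tx":0,"ty":0,"tz":0.12,"rx":0,"ry":0,"rz":0,"claw":0.085},{"tx":0,"ty":0,"tz":0.12,"rx":0,"ry":0,"rz":0,"claw":0.085},{"tx":0,"ty":0,"tz":0.12,"rx":0,"ry":0,"rz":0,"claw":0.085}]}}

```text
clock: 21.3
eef_pos: [554.2, 3.0, 156.4]
tool_rot: [3.141, -0.072, -3.047]
force: [0.8, -0.1, -0.0]
width: 85.3
```

```bash
python3 - <<'E'
from h import *
s=read_state();print(s['clock'],s['eef_pos'],s['force'],s['width'])
c,im=snap("wrist","w12.png");np.savez('pics/w12.npz',**c)
cs,sd=snap("side","s12.png")
u,v=proj(c,[570,5,60]).astype(int);print(u,v)
x0,y0=max(0,u-75),max(0,v-100);a=im[y0:y0+150,x0:x0+130,::-1];print("wrist crop",x0,y0)
a=cv2.resize(a,None,fx=3.5,fy=3.5,interpolation=cv2.INTER_CUBIC)
b=cv2.resize(sd[205:285,245:345,::-1],None,fx=3.4,fy=3.4,interpolation=cv2.INTER_CUBIC)
d=cv2.resize(sd[165:232,215:325,::-1],None,fx=3.1,fy=3.1,interpolation=cv2.INTER_CUBIC)
o=np.zeros((600,800,3),np.uint8);o[:a.shape[0],:a.shape[1]]=a;o[:b.shape[0],458:458+b.shape[1]]=b;o[280:280+d.shape[0],458:458+d.shape[1]]=d
cv2.imwrite('pics/z12.png',np.clip(255*(o/255.)**.65,0,255).astype(np.uint8))
E
```

```text
21.3 [554.20795025   3.03005681 156.36859917] [ 0.76244683 -0.14125417 -0.0125209 ] 85.25298106505663
307 276
wrist crop 232 176
```

```bash
python3 - <<'E'
from h import *
c=dict(np.load('pics/w12.npz'));im=cv2.imread('pics/w12.png')
hsv=cv2.cvtColor(im,cv2.COLOR_BGR2HSV)
m=cv2.inRange(hsv,(100,120,40),(125,255,255));L=[]
for v in range(60,330,4):
    x=np.where(m[v,240:380])[0]+240
    if len(x)>20:
        p=(onz(c,x[0]-.5,v,55)+onz(c,x[-1]+.5,v,55))/2;L.append(p);print(v,x[0],x[-1],p.round(1))
L=np.array(L);f=np.polyfit(L[:,0],L[:,1],1);print("axis slope",f[0],"y at 595",np.polyval(f,595))
for v in range(225,330,2):
    u=int(round(proj(c,[onz(c,306,v,70)[0],np.polyval(f,onz(c,306,v,70)[0]),70])[0]))
    print(v,u,im[v-1:v+1,u-2:u+3].mean((0,1)).round(),"x70",onz(c,u,v,70)[0].round(1),"x67",onz(c,u,v,67)[0].round(1),"x80",onz(c,u,v,80)[0].round(1))
E
```

```text
200 297 317 [5.211e+02 2.000e-01 5.500e+01]
204 297 317 [5.236e+02 4.000e-01 5.500e+01]
208 286 328 [526.2   0.6  55. ]
212 285 329 [528.7   0.9  55. ]
216 285 329 [531.3   1.1  55. ]
220 285 329 [533.9   1.4  55. ]
224 288 325 [536.5   1.3  55. ]
292 285 328 [582.6   5.7  55. ]
296 285 328 [585.4   5.9  55. ]
300 287 326 [588.3   6.2  55. ]
axis slope 0.08986607880239726 y at 595 6.791683644266094
225 307 [69. 28.  4.] x70 533.9 x67 534.5 x80 531.8
227 307 [98. 77. 64.] x70 535.1 x67 535.8 x80 532.9
229 307 [156. 168. 166.] x70 536.4 x67 537.0 x80 534.1
231 307 [162. 176. 174.] x70 537.6 x67 538.3 x80 535.3
233 307 [161. 175. 173.] x70 538.8 x67 539.5 x80 536.5
235 307 [162. 176. 174.] x70 540.1 x67 540.8 x80 537.6
237 307 [163. 176. 175.] x70 541.3 x67 542.0 x80 538.8
239 307 [163. 176. 175.] x70 542.5 x67 543.3 x80 540.0
241 307 [162. 175. 174.] x70 543.8 x67 544.5 x80 541.2
243 307 [162. 174. 173.] x70 545.0 x67 545.8 x80 542.4
245 307 [163. 175. 174.] x70 546.3 x67 547.1 x80 543.6
247 307 [164. 176. 175.] x70 547.5 x67 548.4 x80 544.8
249 307 [164. 176. 175.] x70 548.8 x67 549.6
[... 1441 characters left out ...]
.  9.] x70 584.0 x67 585.3 x80 579.7
305 306 [57. 50. 62.] x70 585.4 x67 586.7 x80 581.1
307 306 [14. 63. 96.] x70 586.8 x67 588.1 x80 582.4
309 306 [11. 64. 96.] x70 588.1 x67 589.4 x80 583.7
311 306 [10. 64. 96.] x70 589.5 x67 590.8 x80 585.0
313 306 [12. 63. 95.] x70 590.8 x67 592.2 x80 586.3
315 306 [36. 56. 73.] x70 592.2 x67 593.6 x80 587.6
317 306 [50. 51. 56.] x70 593.6 x67 595.0 x80 588.9
319 306 [43. 44. 47.] x70 595.0 x67 596.4 x80 590.2
321 306 [34. 35. 38.] x70 596.3 x67 597.8 x80 591.5
323 306 [8. 8. 9.] x70 597.7 x67 599.2 x80 592.9
325 306 [4. 4. 4.] x70 599.1 x67 600.6 x80 594.2
327 306 [6. 5. 5.] x70 600.5 x67 602.0 x80 595.5
329 306 [9. 8. 9.] x70 601.9 x67 603.4 x80 596.9
```

```bash
python3 - <<'E'
from h import *
c=dict(np.load('pics/w12.npz'));im=cv2.imread('pics/w12.png').astype(float).mean(2)
for u in (270,285,306,325,340):
    g=np.convolve(im[290:400,u-3:u+4].mean(1),np.ones(1),'same')
    print(u,[int(x) for x in g[25:75]])
def P(u,v,z):return onz(c,u,v,z).round(1)
# row of front/top edge where brightness rises through 20 after the face
for u in range(265,346,8):
    g=im[322:400,u-3:u+4].mean(1);k=np.where(g>20)[0]
    k=[i for i in k if i>5]
    if k:print(u,322+k[0],P(u,322+k[0]-.5,80))
# collar end & cap end rows per column near axis
hs=cv2.cvtColor(cv2.imread('pics/w12.png'),cv2.COLOR_BGR2HSV)
b=cv2.inRange(hs,(8,130,40),(28,255,255))
for u in range(290,324,4):
    k=np.where(b[295:340,u])[0]
    if len(k):print("brass",u,295+k[0],295+k[-1],P(u,295+k[-1]+.5,67))
E
```

```text
270 [47, 44, 42, 36, 31, 27, 22, 19, 14, 10, 8, 5, 10, 16, 19, 20, 20, 20, 20, 20, 20, 20, 20, 19, 18, 20, 19, 19, 19, 19, 19, 18, 19, 23, 23, 24, 23, 23, 24, 24, 23, 26, 26, 26, 28, 27, 27, 25, 28, 29]
285 [24, 20, 13, 10, 10, 10, 10, 6, 4, 3, 3, 4, 10, 18, 20, 21, 19, 20, 19, 20, 20, 20, 19, 19, 20, 20, 18, 19, 19, 19, 18, 18, 19, 18, 19, 18, 19, 19, 18, 18, 19, 17, 19, 17, 17, 18, 18, 18, 18, 18]
306 [54, 54, 50, 45, 44, 43, 28, 11, 5, 4, 5, 6, 4, 9, 9, 13, 13, 15, 13, 14, 14, 17, 17, 18, 18, 19, 18, 19, 19, 18, 19, 19, 19, 19, 19, 18, 19, 19, 18, 18, 18, 18, 17, 19, 17, 17, 19, 18, 17, 18]
325 [41, 42, 38, 27, 14, 5, 3, 4, 3, 5, 4, 5, 5, 10, 8, 8, 9, 9, 9, 8, 9, 10, 10, 8, 9, 8, 10, 8, 9, 8, 9, 10, 9, 9, 9, 9, 9, 9, 8, 9, 10, 11, 11, 10, 9, 10, 11, 13, 14, 15]
340 [4, 6, 19, 29, 36, 40, 36, 23, 9, 5, 3, 4, 5, 8, 9, 7, 8, 10, 8, 10, 9, 8, 9, 11, 8, 8, 9, 9, 8, 10, 9, 8, 9, 9, 8, 8, 8, 10, 10, 7, 9, 9, 9, 9, 9, 10, 8, 9, 9, 9]
265 328 [598.2 -18.4  80. ]
273 330 [599.1 -13.5  80. ]
281 329 [598.   -8.6  80. ]
289 329 [597.5  -3.7  80. ]
297 329 [597.    1.2  80. ]
305 395 [642.7  10.4  80. ]
313 395 [642.2  15.5  80. ]
321 395 [641.7  20.6  80. ]
329 395 [641.2  25.7  80. ]
337 395 [640.7  30.8  80. ]
345 380 [629.4  34.7  80. ]
brass 290 303 310 [591.4  -4.1  67. ]
brass 294 304 312 [592.6  -1.5  67. ]
brass 298 305 313 [593.    1.2  67. ]
brass 302 305 313 [592.8   3.7  67. ]
brass 306 306 314 [593.2   6.4  67. ]
brass 310 305 314 [593.    8.9  67. ]
brass 314 305 312 [591.4  11.3  67. ]
brass 318 304 312 [591.1  13.9  67. ]
brass 322 303 310 [589.5  16.3  67. ]
```

>>> {"op": "apply_moves", "data": {"increments": [{"tx":0.03,"ty":0.003,"tz":0,"rx":0,"ry":0,"rz":0,"claw":0.085},{"tx":0.06,"ty":0.006,"tz":0,"rx":0,"ry":0,"rz":0,"claw":0.085},{"tx":0.09,"ty":0.009,"tz":0,"rx":0,"ry":0,"rz":0,"claw":0.085},{"tx":0.11,"ty":0.011,"tz":-0.02,"rx":0,"ry":0,"rz":0,"claw":0.085},{"tx":0.11,"ty":0.011,"tz":-0.03,"rx":0,"ry":0,"rz":0,"claw":0.085},{"tx":0.11,"ty":0.011,"tz":-0.03,"rx":0,"ry":0,"rz":0,"claw":0.085},{"tx":0.11,"ty":0.011,"tz":-0.03,"rx":0,"ry":0,"rz":0,"claw":0.085}]}}

```text
clock: 22.1
eef_pos: [663.4, 14.5, 126.8]
tool_rot: [3.141, -0.073, -3.046]
force: [0.6, -0.3, 0.4]
width: 84.9
```

```bash
python3 - <<'E'
from h import *
s=read_state();print(s['clock'],s['eef_pos'],s['force'])
c,img=snap("wrist","w13.png");np.savez('pics/w13.npz',**c);print(c['origin'])
f=lambda x:6.8+.0899*(x-595)
for z in (70,80):print(proj(c,[585,f(585),z]),proj(c,[595.5,f(595.5),z]))
im=img[:,:,::-1]
v0=int(proj(c,[585,f(585),70])[1])-8;u=int(round(proj(c,[590,f(590),70])[0]))
for v in range(v0,v0+50):
    print(v,[tuple(int(t) for t in im[v,w-2:w+3].mean(0)) for w in (u-40,u-4,u,u+4,u+40)],onz(c,u,v,70)[0].round(1),onz(c,u,v,80)[0].round(1))
E
```

```text
22.1 [663.41073276  14.45646213 126.78735749] [ 0.59145289 -0.33068304  0.4330801 ]
[592.53928623   7.44838397 276.28293568]
[304.47091424 121.93512295] [304.37461073 143.84659455]
[304.38515878 121.11403057] [304.28510616 144.14867081]
113 [(98, 113, 122), (88, 39, 9), (91, 40, 10), (89, 40, 9), (110, 128, 140)] 580.8 581.4
114 [(90, 105, 114), (87, 39, 7), (90, 41, 9), (90, 40, 9), (111, 128, 140)] 581.3 581.8
115 [(88, 102, 111), (87, 39, 8), (90, 41, 8), (90, 41, 9), (110, 128, 140)] 581.8 582.3
116 [(88, 102, 111), (87, 39, 7), (90, 40, 9), (89, 40, 8), (111, 128, 141)] 582.2 582.7
117 [(88, 101, 110), (87, 38, 7), (90, 41, 9), (90, 41, 9), (111, 128, 140)] 582.7 583.2
118 [(84, 98, 107), (87, 38, 7), (90, 40, 8), (89, 40, 8), (111, 128, 140)] 583.2 583.6
119 [(84, 97, 105), (87, 39, 8), (90, 41, 9), (89, 40, 9), (110, 128, 140)] 583.6 584.1
120 [(83, 96, 105), (87, 39, 6), (90, 41, 7), (89, 40, 8), (110, 128, 139)] 584.1 584.5
121 [(82, 95, 104), (84, 37, 7), (85, 37, 6), (84, 36, 5), (111, 129, 141)] 584.6 585.0
122 [(83, 96, 105), (68, 32, 18), (70, 34, 20), (70, 34, 20), (10
[... 2809 characters left out ...]
13), (14, 14, 15)] 600.5 600.1
155 [(9, 8, 9), (12, 11, 12), (12, 10, 11), (12, 11, 12), (12, 11, 13)] 601.0 600.6
156 [(7, 5, 6), (14, 12, 13), (12, 11, 11), (12, 11, 11), (12, 13, 12)] 601.5 601.0
157 [(9, 8, 7), (14, 13, 13), (13, 13, 14), (13, 12, 12), (13, 12, 14)] 601.9 601.5
158 [(9, 6, 7), (12, 11, 12), (12, 11, 12), (13, 11, 13), (12, 12, 12)] 602.4 602.0
159 [(8, 7, 8), (13, 12, 13), (13, 12, 13), (12, 10, 11), (15, 14, 15)] 602.9 602.4
160 [(8, 7, 8), (12, 12, 12), (14, 12, 12), (12, 12, 12), (11, 11, 12)] 603.4 602.9
161 [(8, 7, 5), (11, 11, 12), (9, 10, 9), (11, 11, 11), (14, 13, 14)] 603.9 603.4
162 [(8, 7, 9), (12, 13, 13), (11, 11, 12), (13, 13, 14), (11, 12, 13)] 604.4 603.8
```

```bash
python3 - <<'E'
from h import *
c,im=snap("side","s13.png")
for f in("side0","s5","s13"):
    h=cv2.cvtColor(cv2.imread(f'pics/{f}.png'),cv2.COLOR_BGR2HSV);m=cv2.inRange(h,(10,110,60),(28,255,255))[180:215,262:300]
    n,l,s,ce=cv2.connectedComponentsWithStats(m);i=1+s[1:,4].argmax();print(f,s[i],ce[i])
d=cv2.absdiff(cv2.imread('pics/side0.png'),cv2.imread('pics/s13.png')).max(2)
for k,p in(("vial",[763,82,25]),("bottle",[730,254,80]),("loupe",None)):
    u,v=proj(c,p).astype(int) if p else (310,371)
    print(k,u,v,d[v-12:v+12,u-12:u+12].mean().round(1))
s=read_state();print(s['clock'],s['force'],np.abs(s['qd']).max())
E
```

```text
side0 [ 13   9  13  11 119] [19.33613445 14.30252101]
s5 [ 15   9  11  12 100] [20.4  14.45]
s13 [ 13   9  13  12 122] [19.32786885 14.42622951]
vial 373 220 11.5
bottle 328 168 40.0
loupe 310 371 7.4
22.2 [0.0772402  0.07961353 0.61661591] 0.010522027092087993
```

```bash
python3 - <<'E'
from h import *
for f in("side0","s5","s10","s13"):
    h=cv2.cvtColor(cv2.imread(f'pics/{f}.png'),cv2.COLOR_BGR2HSV);m=(cv2.inRange(h,(0,130,60),(7,255,255))|cv2.inRange(h,(172,130,60),(180,255,255)))[130:170,315:360]
    n,l,s,ce=cv2.connectedComponentsWithStats(m);print(f,[(s[i].tolist(),ce[i].round(1)) for i in range(1,n) if s[i,4]>5])
h=[cv2.cvtColor(cv2.imread(f'pics/{f}.png'),cv2.COLOR_BGR2GRAY)[175:200,310:350].mean(0).round().astype(int).tolist() for f in("side0","s13")]
print(*h,sep='\n')
finish_job()
E
```

```text
side0 [([14, 11, 12, 12, 126], array([19.3, 16.4]))]
s5 [([14, 11, 12, 12, 126], array([19.4, 16.4]))]
s10 [([14, 11, 12, 12, 123], array([19.4, 16.3]))]
s13 [([18, 15, 3, 5, 10], array([19.1, 17.1]))]
[191, 192, 192, 192, 192, 192, 192, 191, 189, 180, 157, 121, 91, 83, 85, 87, 88, 90, 91, 92, 93, 94, 94, 94, 94, 94, 94, 94, 94, 93, 92, 91, 91, 91, 97, 123, 161, 184, 189, 190]
[206, 206, 206, 206, 206, 206, 206, 205, 203, 193, 169, 130, 98, 90, 92, 93, 95, 97, 97, 99, 99, 95, 87, 78, 74, 73, 73, 74, 73, 74, 74, 76, 84, 93, 104, 132, 173, 198, 204, 204]
the job is handed in; nothing more can be done
```

The filter is parked in the dock and clicked home, and the job was handed in at about 22 s of the 58 s allowed. The hand-in reports no verdict, so what follows rests on my own readings.

**What I did**
- **Release:** I pinched the sleeve and drew it back about 6.2 mm at about 10 N. The filter popped about 5 mm out, and I let the sleeve go.
- **Pull-out:** I gripped the filter, straightened its sag and pulled it straight out at under 4 N.
- **Docking:** I turned it to the dock and pushed it in. Resistance rose to about 10.5 N, dropped suddenly, then the filter met a hard stop. I pushed to 14 N, eased off, opened the fingers and rose clear.

**Last checks**
- **Dock fit:** Seen from nearly straight above, the collar is about 1.5 mm from the dock face (filter x about -39.5 mm; it needs to be above -41.3 mm). An earlier, more slanted view gave about -40.5 mm. The filter is about 1 mm off the bore axis sideways and within 0.01 rad of it in yaw. I did not measure its height or pitch after release.
- **Sleeve:** The brass showing behind it matches the starting picture, so it is fully forward.
- **Bystanders:**
  - Vial and loupe: the side view shows little change from the start.
  - Wash bottle: the same check failed (40, against about 10 for the others). Its cap was in place through docking, and its outline is unmoved in the last picture. I put the difference down to the arm or its shadow, since the red cap was mostly not visible there.
- **Robot:** It touches nothing; the measured force is under 1 N.

The 12-picture limit refused my last picture, so the final dock and sleeve checks are numerical only.

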